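Set up the juicer and start it on the carrots

TASK

Get the juicer ready and start it: first fit the feed hopper onto the head of the juicer so that it sits flush and straight on its two pegs. Then slide the steel jug upright into the bay under the head until it is fully home under the spout, and put every carrot chunk into the hopper, in whichever order you like. Once all that is in place, push the lever right over to switch on, leaving the jug and hopper as set; never tip the jug or hopper over, and leave the other kitchen things standing where they are.

Things in the scene. Friction and masses are not known exactly. Their poses are not given: they have to be found in the camera images.
- juicer: Fixed white plastic juicer. Origin on the worktop (z 0) inside its jug bay, 30 mm behind the mouth; its -x is the open front (towards the robot within 0.2 rad), z up. In mm: motor block y 53..153, x -30..110, top z 92; cheek right of the bay y -68..-53, x -30..110; head roofing the bay x -5..110, y -68..53, underside z 106, flat top z 140.
- seat (a point): Point on top of the juicer's head, midway between two steel alignment pegs (juicer x 55, y 0, z 140 mm), axes as the juicer's: the hopper's origin lies here when it is seated. The pegs stand at y +30 and y -30 mm: 10 mm diameter, 14 mm tall, tips tapered over the last 5 mm.
- bay (a point): Point on the worktop in the jug bay (juicer x 15, y 0, z 0 mm), axes as the juicer's: the jug's origin lies here when it is fully home, below the spout, its rim touching the back wall (40 mm behind this point). The bay is 106 mm wide, open to the front, its mouth 45 mm in front of this point; the head begins 20 mm in front of this point.
- hopper: Grey plastic feed hopper, loose, 0.2-0.35 kg: straight open-topped cup, outer diameter 68, wall 4 mm, on a foot plate 60 (x) by 90 (y) by 18 mm. Rim at z 123, inner floor z 22. Origin at the centre of the underside, z up. Two holes 13 mm wide in the foot's underside at y +-30 mm fit over the juicer's pegs, either way round. Grip it across the cup from above.
- jug: Steel jug, loose, 0.17 to 0.33 kg, outer diameter 76 at the foot and 80 at the rim, 90 mm tall, open top. Origin at the centre of the underside, z up. Its handle sticks out along the jug's own -x: a loop of 12 mm round bar whose upright part is 78 mm from the jug's axis, from z 28 to 70 mm (top of the loop at z 84).
- board: Fixed wooden chopping board 240 (x) by 170 (y) by 12 mm, origin at the centre of its underside. The carrot chunks start on it.
- switch (a joint): The juicer's on/off lever: 0 = off (leaning to the juicer's front, -x), 1.0 rad = fully over to the back (+x), on; above 0.8 counts as on. It stays where it is left and is moved with a light push. Its pivot axis is the juicer's y axis.
- switch_tip (a point): Tip of the on/off lever, which stands on a small block on top of the motor block, 115 mm to the left (+y) of the seat and hopper; the lever is about 50 mm long and its tip moves about 48 mm towards the juicer's +x from off to on.
- carrot1: Carrot chunk, loose, 14 g: a short round piece 20 mm tall, 23 mm diameter at the bottom, 25 at the top; origin at its middle, z along its own axis. It starts upright on the board. Between three and five of the five chunks are present (None at the start = absent).
- carrot2: Carrot chunk, loose, 14 g: a short round piece 20 mm tall, 23 mm diameter at the bottom, 25 at the top; origin at its middle, z along its own axis. It starts upright on the board. Between three and five of the five chunks are present (None at the start = absent).
- carrot3: Carrot chunk, loose, 14 g: a short round piece 20 mm tall, 23 mm diameter at the bottom, 25 at the top; origin at its middle, z along its own axis. It starts upright on the board. Between three and five of the five chunks are present (None at the start = absent).
- carrot4: Carrot chunk, loose, 14 g: a short round piece 20 mm tall, 23 mm diameter at the bottom, 25 at the top; origin at its middle, z along its own axis. It starts upright on the board. Between three and five of the five chunks are present (None at the start = absent).
- carrot5: Carrot chunk, loose, 14 g: a short round piece 20 mm tall, 23 mm diameter at the bottom, 25 at the top; origin at its middle, z along its own axis. It starts upright on the board. Between three and five of the five chunks are present (None at the start = absent).
- mug: Bystander: white mug, 76 mm diameter, 90 mm tall, handle at its +y; origin under its centre.
- jar: Bystander: storage jar, 72 mm diameter, 100 mm tall; origin under its centre.
- shaker: Bystander: small wooden pepper shaker, 40 mm diameter, 68 mm tall; origin under its centre.
- bowl: Bystander: shallow ceramic bowl, 110 mm diameter, 45 mm tall; origin under its centre.
- spoon: Bystander: spoon about 180 mm long, lying flat along its x.
Things that resemble listed ones, but are neither listed nor needed, are in the scene too. What is shaped like the hopper but orange is not meant. What is shaped like the jug but purple is not meant.

How it is judged (in metres and radians):
On the way, in this order (a step that is already met when the one before it is completed fails the run):
1. the hopper is seated on its pegs and let go, the switch still off (horizontal distance between hopper and seat below 0.004 m and z of hopper in the frame of seat between -0.004 and 0.004 m and angle between the y axis of hopper and the y axis of juicer, either way round below 0.1 rad and angle between hopper's own z axis and vertical below 0.06 rad and contact force between the fingers and hopper below 0.5 N and value of joint switch below 0.5 rad), for 0.3 s.
2. the jug is fully home under the head and every chunk is in the seated hopper, the switch still off (horizontal distance between hopper and seat below 0.004 m and z of hopper in the frame of seat between -0.004 and 0.004 m and angle between the y axis of hopper and the y axis of juicer, either way round below 0.1 rad and angle between each of hopper, jug's own z axis and vertical below 0.06 rad and x of jug in the frame of bay between -0.01 and 0.01 m and y of jug in the frame of bay between -0.017 and 0.017 m and height (world z) of jug below 0.006 m and horizontal distance between each of carrot1, carrot2, carrot3, carrot4, carrot5 and hopper below 0.032 m and z of carrot1 in the frame of hopper between 0.018 and 0.122 m and z of carrot2 in the frame of hopper between 0.018 and 0.122 m and z of carrot3 in the frame of hopper between 0.018 and 0.122 m and z of carrot4 in the frame of hopper between 0.018 and 0.122 m and z of carrot5 in the frame of hopper between 0.018 and 0.122 m and value of joint switch below 0.5 rad), for 0.3 s.
3. the lever is pushed over to on (value of joint switch above 0.8 rad), for 0.2 s.
At the end, for the whole second after the job is handed in: The hopper sits on its pegs (within 4 mm, level, square within 0.1 rad), the jug stands upright in the bay within 10 mm of fully home (17 mm sideways), every chunk present is inside the hopper, the lever is above 0.8 rad; hopper and jug at rest (horizontal distance between hopper and seat below 0.004 m and z of hopper in the frame of seat between -0.004 and 0.004 m and angle between the y axis of hopper and the y axis of juicer, either way round below 0.1 rad and angle between each of hopper, jug's own z axis and vertical below 0.06 rad and x of jug in the frame of bay between -0.01 and 0.01 m and y of jug in the frame of bay between -0.017 and 0.017 m and height (world z) of jug below 0.006 m and horizontal distance between each of carrot1, carrot2, carrot3, carrot4, carrot5 and hopper below 0.032 m and z of carrot1 in the frame of hopper between 0.018 and 0.122 m and z of carrot2 in the frame of hopper between 0.018 and 0.122 m and z of carrot3 in the frame of hopper between 0.018 and 0.122 m and z of carrot4 in the frame of hopper between 0.018 and 0.122 m and z of carrot5 in the frame of hopper between 0.018 and 0.122 m and value of joint switch above 0.8 rad and linear speed of each of hopper, jug below 0.02 m/s); the robot touches nothing.
It fails at once if the jug is tipped over (angle between jug's own z axis and vertical above 0.6 rad).
It fails at once if the hopper is tipped over (angle between hopper's own z axis and vertical above 0.6 rad).
It fails at once if another kitchen thing is pushed more than 60 mm away or knocked over (distance of any of mug, jar, shaker, bowl, spoon from where it was at the start of the episode above 0.06 m or angle between any of mug, jar, shaker, bowl's own z axis and vertical above 0.7 rad).
Of carrot1, carrot2, carrot3, carrot4, carrot5 only 3 to 5 are there at a start; the rules pass over those that are not, and their reading is None.
At some moment in a run one of carrot1, carrot2, carrot3, carrot4, carrot5 may be knocked a few centimetres aside while the robot is not near it.
It also fails if it takes over 210 s, if anything falls off the work surface, if the arm or the gripper's body presses on something with over 40 N, if the wrist force passes 120 N, or if a joint passes its speed limit or range.

ROBOT

A 6-joint arm with a two-finger parallel gripper is mounted at the origin on the work surface. World frame = base frame: x ahead of the robot, y to its left, z up, the work surface at z = 0. Lengths are in m, angles in degrees, forces in N, time in s.
With the tool pointing down it reaches from about 0.35 to 0.775 m from the base axis. Payload 5.5 kg.
Tool frame: the origin (TCP) lies midway between the tips of the shut fingers; the grasp point (between the pads) lies 19 mm behind it; z points along the fingers, y is the direction in which the jaws open and shut (so a half turn about z gives the same grasp; the last joint's range is limited). The gripper opens to 85 mm and grips with 20 to 120 N. Pads are 22 mm wide; open, the fingers measure 114 mm over their backs; the gripper's body (76 mm by 85 mm) begins 54 mm behind the grasp point. The pads swing forward as they close: fully open they stand 13 mm farther back than shut.
Start: joints at [-76.123, 17.945, 2.641, 74.691, 0, 82.002], TCP at [0.214, -0.534, 0.231] pointing down, gripper open.
Joint ranges: [-158.12, 158.12], [-49.38, 96.58], [-58.88, 72.47], [-126.05, 133.96], [-84.25, 85.87], [-180, 180]. Speed limits (degrees/s): [147.25, 147.25, 180, 180, 180, 180].

INTERFACE

Orientations are given as [roll, pitch, yaw] about the fixed x, y, z axes, in that order (R = Rz(yaw) Ry(pitch) Rx(roll)).
In Python, from bench import bot gives the robot as it stands. The module is installed in compiled form; this text tells all that it offers.
- The arm moves only by the tool carry_out, never from a script. Its argument "plan" is a list of rows, each a list of 2 entries, a list of its own where there are three numbers: the shift along the tool's x, y, z in cm, then the turn, a rotation vector about the tool's x, y, z in rad. In form: [[[tx, ty, tz], [wx, wy, wz]], ...]. A call has 1 to 8 rows; each row shifts and turns the commanded pose from where the row before left it, along the tool's axes as they then stand; what a row does not reach is not made up. A row lasts 1/8 s, in which the tool goes at most 62.5 mm and 10.7 degrees, less where a joint would pass 70% of its speed; a pose out of reach is approached as far as the arm can. A call is refused whole if a number of a shift passes 6.25 or a number of a turn 0.188, either way. A call with a gripper value outside its range is refused whole. "jaw" is the finger opening in cm, from 0 to 8.54, set as the call begins (left out, the last holds). The fingers move at their own pace and stop on an object; "force" is the grip in N (left out, the last holds). Time passes only in rows, so rows that do not move let the fingers close. It gives the time, the measured TCP pose, the force and the opening at its end, in the units of the state.
- bot.observe(): the state, without advancing time (a new reading comes with each control period).
- bot.camera(name): name is "scene" or "top" or "wrist"; returns a dict with "frame" (384x512x3 uint8, blue, green, red), "depth" (384x512 float32, m along the optical axis (not along the pixel's ray), 0 where there is no reading), "mtx" (3x3 intrinsics, pixels), "k1" (the pictures are not rectified: a ray, as slopes to the right and down, at radius r is drawn at 1 + k1 r^2 times it, then the intrinsics apply), "R" (3x3) and "t" (3): a world point X has camera coordinates R X + t; the wrist camera has in their place "hand_eye" (4x4, takes a point from camera to tool coordinates, whose origin is the TCP and whose axes are the flange's). Camera axes: x right, y down, z forward; pixel columns grow to the right and rows downward; lengths in m; the calibration is good to about 2 mm. A picture is of the moment at which its call begins: read the wrist's pose just before it.
- bot.sign_off(): hands the job in, once; it reports no verdict.
The state is a dict: "time_s": time; "q": joint angles; "qd": joint speeds; "joint_torque": joint torques, N m; "tcp_pos": TCP position; "orientation": TCP orientation; "contact_force": force on the tool from outside, world axes, zero at the start; "torque": the same for the moment, N m; "finger_gap": finger opening in m.
Only numpy, scipy, OpenCV 4.12 (cv2) and the standard library are available. Lean on these libraries where they do the work, as an engineer would, in place of code of your own. Each camera call takes 0.05 s, during which the arm holds its last target.

## Working session

There is one attempt and no reset: what is moved stays moved. The work goes in short steps, Python scripts to look and compute and a tool call to move; the robot and the scene stay as the last step left them, time stands still between calls to the robot, and variables do not carry over. Pictures are saved under pics/ and viewed, and the job is handed in when it is done.

Besides the shell and the picture viewer there is one more tool, called in YAML: its name, and indented under it one key for each argument. carry_out: Moves the arm, as the interface text tells. Its arguments: {"type":"object","properties":{"plan":{"type":"array","items":{"type":"array"}},"jaw":{"type":"number"},"force":{"type":"number"}},"required":["plan"]}

```bash
mkdir -p pics; ls; python3 - <<'E'
from bench import bot
import cv2
print(bot.observe())
for n in ["scene","top","wrist"]:
    c=bot.camera(n); cv2.imwrite(f"pics/{n}0.png",c["frame"]); print(n,{k:v for k,v in c.items() if k not in("frame","depth")})
E
```

```text
pics
{'time_s': 0.0, 'q': array([-7.61245390e+01,  1.79899140e+01,  2.57661666e+00,  7.46899808e+01,
        1.05150362e-03,  8.20034456e+01]), 'qd': array([-0.07900752, -0.02107278,  0.06841436,  0.03550367,  0.03211124,
        0.03448161]), 'joint_torque': array([-9.36357792e-04, -4.80626893e+01,  2.98533869e+01,  1.92409067e-02,
       -3.13079145e-04, -5.84569193e-06]), 'tcp_pos': array([ 0.21409853, -0.53310646,  0.23041514]), 'orientation': array([-1.79897872e+02, -1.54086514e-02,  2.18720007e+01]), 'contact_force': array([-1.41642963, -0.08712556, -0.75927374]), 'torque': array([-0.00137617,  0.03242391,  0.00311282]), 'finger_gap': 0.08515641541509618}
scene {'mtx': array([[399.98531941,   0.        , 251.89968528],
       [  0.        , 399.98531941, 193.36074087],
       [  0.        ,   0.        ,   1.        ]]), 'k1': -0.016473959558122798, 'R': array([[-0.56624668,  0.82413231, -0.01306238],
       [ 0.61060278,  0.40878374, -0.6782773 ],
       [-0.55365055, -0.3920482 , -0.73468992]]), 't': array([ 0.30072991, -0.24224491,  1.53109464])}
top {'mtx': array([[412.2256
[... 218 characters left out ...]
,
       [-0.99331129, -0.00548116, -0.11533704],
       [ 0.11524118,  0.01540859, -0.99321803]]), 't': array([0.02222071, 0.53677068, 1.23117123])}
wrist {'mtx': array([[324.91437253,   0.        , 257.12006035],
       [  0.        , 324.91437253, 190.90941328],
       [  0.        ,   0.        ,   1.        ]]), 'k1': -0.07742614859284414, 'hand_eye': array([[ 5.14621145e-04, -9.44656436e-01, -3.28060899e-01,
         8.41056712e-02],
       [ 9.99999525e-01,  7.57518809e-04, -6.12612224e-04,
         1.00232059e-03],
       [ 8.27220382e-04, -3.28060428e-01,  9.44656377e-01,
        -1.41529020e-01],
       [ 0.00000000e+00,  0.00000000e+00,  0.00000000e+00,
         1.00000000e+00]])}
```

View pics/scene0.png

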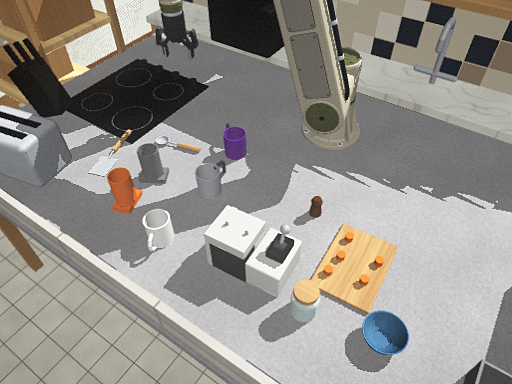

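View pics/top0.png

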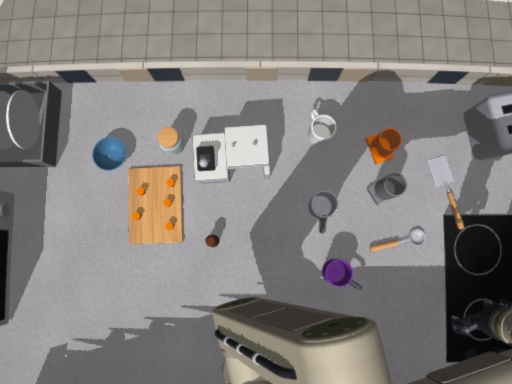

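View pics/wrist0.png

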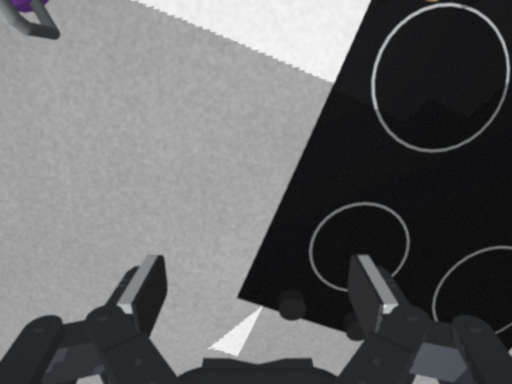

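The top view shows the juicer at about (230,150), hopper (grey) at (388,188), jug (grey) at (322,208) and the board at (156,205) with all 5 chunks.

```bash
cat > h.py <<'E'
import numpy as np, cv2
from scipy.spatial.transform import Rotation as Ro
from bench import bot
def T_tool(o=None):
    o=o or bot.observe(); T=np.eye(4); T[:3,:3]=Ro.from_euler('xyz',o['orientation'],degrees=True).as_matrix(); T[:3,3]=o['tcp_pos']; return T
def cloud(name,save=None):
    if name=='wrist': Tt=T_tool()
    c=bot.camera(name)
    if save: cv2.imwrite(save,c['frame'])
    d=c['depth']; h,w=d.shape
    u,v=np.meshgrid(np.arange(w),np.arange(h))
    K=c['mtx']; 
    p=cv2.undistortPoints(np.stack([u,v],-1).reshape(-1,1,2).astype(float),K,np.array([c['k1'],0,0,0.])).reshape(h,w,2)
    P=np.dstack([p*d[...,None],d])
    if name=='wrist':
        M=Tt@c['hand_eye']; W=P@M[:3,:3].T+M[:3,3]
    else: W=(P-c['t'])@c['R']
    W[d==0]=np.nan
    return c['frame'],W
def proj(c,X,T=None):
    X=np.atleast_2d(X).astype(float)
    return cv2.projectPoints(X,cv2.Rodrigues(c['R'])[0],c['t'],c['mtx'],np.array([c['k1'],0,0,0.]))[0].reshape(-1,2)
def circ(P):
    A=np.c_[2*P[:,:2],np.ones(len(P))]; s=np.linalg.lstsq(A,(P[:,:2]**2).sum(1),rcond=None)[0]
    return s[:2],np.sqrt(s[2]+s[:2]@s[:2])
E
python3 - <<'E'
from h import *
F,W=cloud('top'); F2,W2=cloud('scene')
np.savez('c0.npz',F=F,W=W,F2=F2,W2=W2)
for n,(u,v) in dict(jucer=(247,147),motor=(220,165),board=(150,230),hoprim=(388,176),hopfoot=(376,197),jug=(322,196),mug=(322,120),jar=(168,136),shaker=(212,240),bowl=(95,150),pjug=(325,270),spoon=(418,236),tbl=(260,280)).items(): print(n,np.round(W[v,u],3))
hsv=cv2.cvtColor(F,cv2.COLOR_BGR2HSV)
m=cv2.inRange(hsv,(5,190,150),(18,255,255)); n,l,s,c=cv2.connectedComponentsWithStats(m)
for i in range(1,n):
    if s[i,4]>15 : 
        q=W[l==i]; print(s[i],np.round(np.nanmedian(q,0),4))
E
```

```text
jucer [0.66  0.04  0.139]
motor [0.616 0.121 0.093]
board [0.426 0.343 0.014]
hoprim [ 0.582 -0.366  0.12 ]
hopfoot [ 0.533 -0.359  0.016]
jug [ 0.536 -0.192  0.005]
mug [ 0.768 -0.188  0.05 ]
jar [0.702 0.277 0.1  ]
shaker [0.397 0.144 0.064]
bowl [0.675 0.525 0.036]
pjug [ 0.312 -0.186  0.083]
spoon [ 0.412 -0.494  0.004]
tbl [ 0.275  0.001 -0.001]
[367 134  11  10  37] [ 0.7209 -0.3481  0.0174]
[380 138  10  12  73] [ 0.7013 -0.3885  0.0223]
[370 148  23  15 148] [ 0.6603 -0.3656  0.0189]
[166 179   9   8  51] [0.5739 0.2809 0.0315]
[137 187   7   8  47] [0.5458 0.3747 0.0316]
[163 199   8   8  49] [0.5119 0.2885 0.0313]
[132 212   8   8  50] [0.468  0.385  0.0319]
[165 222   9   8  50] [0.4388 0.2802 0.0312]
```

```bash
python3 - <<'E'
from h import *
z=np.load('c0.npz')
for k in ('W','W2'):
    W=z[k]; F=z['F' if k=='W' else 'F2']; print(k)
    def sel(x0,x1,y0,y1,z0,z1):
        return (W[...,0]>x0)&(W[...,0]<x1)&(W[...,1]>y0)&(W[...,1]<y1)&(W[...,2]>z0)&(W[...,2]<z1)
    def rect(m):
        m=cv2.morphologyEx(m.astype(np.uint8),cv2.MORPH_OPEN,np.ones((3,3)))>0
        P=W[m]; r=cv2.minAreaRect((P[:,:2]*1000).astype(np.float32)); return len(P),np.round(r[0],1),np.round(r[1],1),round(r[2],2),'zmed',round(float(np.median(P[:,2])),4)
    print('head',rect(sel(.5,.8,-.1,.1,.132,.146)))
    print('motor',rect(sel(.5,.8,.06,.2,.085,.097)))
    m=sel(.4,.7,-.45,-.28,.116,.130); P=W[m]; print('hop rim',len(P),circ(P),P[:,2].max())
    print('hop foot',rect(sel(.4,.62,-.46,-.28,.012,.024)))
    m=sel(.45,.65,-.26,-.12,.084,.095); P=W[m]; print('jug rim',len(P),circ(P))
    m=sel(.35,.65,-.26,-.12,.070,.088); P=W[m]; P=P[P[:,0]<.49]; print('jug handle',len(P),np.round(P[::6],3))
    m=sel(.5,.8,.06,.2,.1,.2); P=W[m]; print('lever',len(P),np.round(P[P[:,2]>.12],3)[::4])
    m=sel(.5,.8,-.1,.05,.145,.17); print('pegs',np.round(W[m],3)[::3])
E
```

```text
W
head (1611, array([666.6,  42.3]), array([116.2, 121. ]), 4.61, 'zmed', 0.1395)
motor (990, array([645.8, 152.4]), array([140.6,  97.8]), 4.39, 'zmed', 0.0915)
hop rim 182 (array([ 0.61039772, -0.37377133]), np.float64(0.06387711997068785)) 0.12784191234490005
hop foot (149, array([ 555.2, -379.6]), array([60.5, 75.3]), 32.92, 'zmed', 0.0192)
jug rim 134 (array([ 0.50292561, -0.18561597]), np.float64(0.03854525831593314))
jug handle 86 [[ 0.487 -0.151  0.076]
 [ 0.481 -0.213  0.073]
 [ 0.474 -0.167  0.087]
 [ 0.472 -0.188  0.079]
 [ 0.466 -0.177  0.075]
 [ 0.463 -0.185  0.082]
 [ 0.457 -0.179  0.079]
 [ 0.454 -0.184  0.087]
 [ 0.448 -0.179  0.08 ]
 [ 0.445 -0.185  0.081]
 [ 0.44  -0.179  0.08 ]
 [ 0.436 -0.184  0.086]
 [ 0.431 -0.18   0.075]
 [ 0.428 -0.185  0.08 ]
 [ 0.422 -0.182  0.076]]
lever 1058 [[0.722 0.075 0.137]
 [0.721 0.064 0.139]
 [0.719 0.098 0.137]
 [0.72  0.087 0.135]
 [0.718 0.075 0.14 ]
 [0.718 0.064 0.14 ]
 [0.716 0.101 0.137]
 [0.716 0.09  0.138]
 [0.714 0.075 0.144]
 [0.715 0.064 0.142]
 [0.712 0.098 0.143]
 [0.713 0.087 0.138]
 [0.712 0.075 0.14 ]
 [0.712 0.064
[... 8878 characters left out ...]

 [0.711 0.096 0.14 ]
 [0.705 0.104 0.139]
 [0.65  0.164 0.122]
 [0.643 0.175 0.122]
 [0.725 0.072 0.133]
 [0.721 0.082 0.136]
 [0.717 0.091 0.139]
 [0.712 0.1   0.14 ]
 [0.699 0.103 0.127]
 [0.647 0.177 0.124]
 [0.723 0.076 0.129]
 [0.72  0.087 0.135]
 [0.717 0.097 0.139]
 [0.71  0.104 0.136]
 [0.723 0.073 0.123]
 [0.722 0.085 0.131]
 [0.722 0.098 0.142]
 [0.714 0.104 0.138]
 [0.723 0.079 0.123]
 [0.721 0.09  0.129]
 [0.721 0.103 0.14 ]
 [0.706 0.104 0.122]
 [0.722 0.091 0.127]
 [0.722 0.104 0.138]
 [0.724 0.086 0.121]
 [0.722 0.1   0.131]
 [0.724 0.092 0.121]
 [0.72  0.101 0.124]
 [0.72  0.102 0.121]]
pegs [[0.672 0.014 0.15 ]
 [0.675 0.016 0.15 ]
 [0.677 0.018 0.149]
 [0.677 0.018 0.145]]
```

```bash
python3 - <<'E'
import cv2
a=cv2.imread('pics/top0.png'); cv2.imwrite('pics/top0z.png',cv2.resize(a[90:280,180:420],None,fx=3.2,fy=3.0,interpolation=cv2.INTER_CUBIC))
a=cv2.imread('pics/scene0.png'); cv2.imwrite('pics/sc0z.png',cv2.resize(a[120:310,90:330],None,fx=3.2,fy=3.0,interpolation=cv2.INTER_CUBIC))
E
```

```text
(no output)
```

View pics/top0z.png

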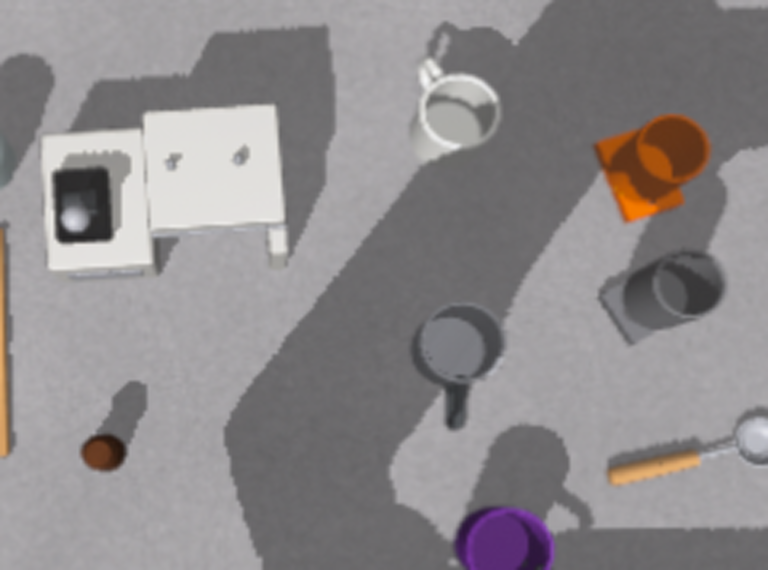

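View pics/sc0z.png

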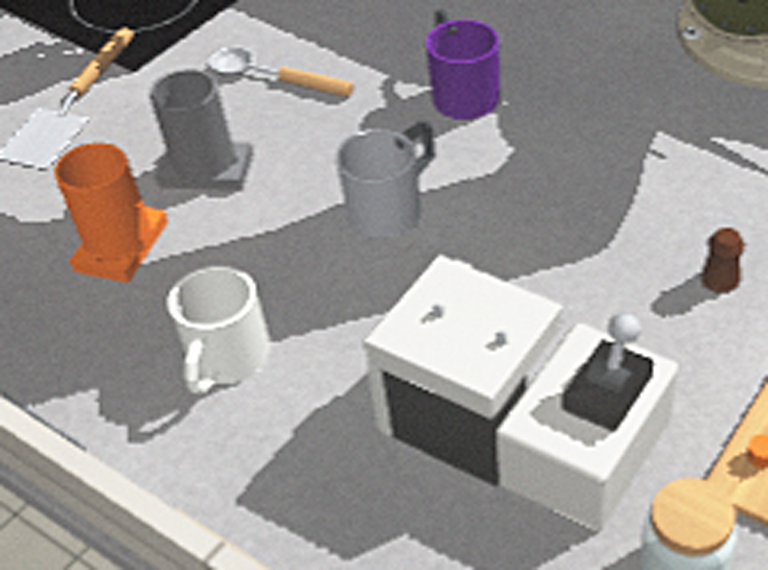

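Juicer fits nicely (yaw ≈4.5°, origin ≈(0.615,0.045); both tops agree). Now the hopper's rim without the orange one, plus a move calculator.

```bash
cat >> h.py <<'E'
def go(x,y,z,yaw=None,step=4.0):
    """print displacement in tool frame (cm) and turn about tool z (rad) to reach pose"""
    o=bot.observe(); T=T_tool(o); R=T[:3,:3]
    d=R.T@(np.array([x,y,z])-T[:3,3])*100
    yw=o['orientation'][2]
    dy=0 if yaw is None else (yaw-yw+180)%360-180
    Rt=Ro.from_euler('xyz',[180,0,yw if yaw is None else yaw],degrees=True).as_matrix()
    rv=Ro.from_matrix(R.T@Rt).as_rotvec()
    n=max(1,int(np.ceil(np.linalg.norm(d)/step))); m=max(1,int(np.ceil(np.linalg.norm(rv)/0.15)))
    print('now',np.round(T[:3,3],4),np.round(o['orientation'],2),'gap',round(o['finger_gap'],4),'t',round(o['time_s'],2),'F',np.round(o['contact_force'],1))
    print('shift total',np.round(d,2),'rows',n,'each',np.round(d/n,3)); print('turn',np.round(rv,4),'rows',m,'each',np.round(rv/m,4))
E
python3 - <<'E'
from h import *
z=np.load('c0.npz')
for k in ('W','W2'):
    W=z[k]; P=W.reshape(-1,3)
    m=(P[:,0]>.5)&(P[:,0]<.625)&(P[:,1]>-.45)&(P[:,1]<-.28)&(P[:,2]>.119)&(P[:,2]<.128)
    print(circ(P[m]),m.sum())
go(.56,-.375,.25,32.5)
E
```

```text
(array([ 0.55875068, -0.385461  ]), np.float64(0.03261476705351852)) 98
(array([ 0.56094163, -0.38522227]), np.float64(0.032137637135821004)) 82
now [ 0.2142 -0.5334  0.2309] [-1.7995e+02 -1.0000e-02  2.1880e+01] gap 0.0852 t 0.25 F [-0.  -0.6 -0.1]
shift total [37.99 -1.81 -1.91] rows 10 each [ 3.799 -0.181 -0.191]
turn [-0.0008 -0.0002 -0.1854] rows 2 each [-0.0004 -0.0001 -0.0927]
```

carry_out:
  plan:
    - [[4.7,-0.1,-0.2],[0,0,0]]
    - [[4.7,-0.1,-0.2],[0,0,0]]
    - [[4.7,-0.1,-0.2],[0,0,0]]
    - [[4.7,-0.1,-0.2],[0,0,0]]
    - [[4.7,-0.1,-0.2],[0,0,0]]
    - [[4.7,-0.1,-0.2],[0,0,0]]
    - [[4.7,-0.1,-0.2],[0,0,0]]
    - [[4.7,-0.1,-0.2],[0,0,0]]

```text
time_s: 1.25
tcp_pos: [0.5615, -0.3853, 0.2472]
orientation: [180.0, 0.0, 21.9]
contact_force: [0.7, -1.1, -0.3]
finger_gap: 0.0856
```

carry_out:
  plan:
    - [[0,0,0],[0,0,-0.093]]
    - [[0,0,0],[0,0,-0.093]]
    - [[0,0,0],[0,0,0]]
    - [[0,0,0],[0,0,0]]

```text
time_s: 1.75
tcp_pos: [0.56, -0.3862, 0.2472]
orientation: [-180.0, 0.0, 32.4]
contact_force: [-0.3, 0.3, -0.4]
finger_gap: 0.0856
```

```bash
python3 - <<'E'
from h import *
F,W=cloud('wrist','pics/w1.png')
P=W.reshape(-1,3)
b=(P[:,0]>.45)&(P[:,0]<.635)&(P[:,1]>-.47)&(P[:,1]<-.28)
m=b&(P[:,2]>.118)&(P[:,2]<.128); print('rim',m.sum(),circ(P[m]),np.median(P[m,2]))
m=b&(P[:,2]>.012)&(P[:,2]<.022)
print(m.sum(), np.nanmedian(P[b&(P[:,2]<.008),2]))
r=cv2.minAreaRect((P[m][:,:2]*1000).astype(np.float32)); print(r)
go(.560,-.385,.25,32.5)
E
```

```text
rim 1145 (array([ 0.55963071, -0.38889469]), np.float64(0.03164838633150354)) 0.12145867233909263
1987 -0.0010293540177718774
((560.6898193359375, -388.3514099121094), (61.7236328125, 90.26276397705078), 30.774200439453125)
now [ 0.56   -0.3862  0.2473] [-180.      0.     32.45] gap 0.0856 t 1.8 F [ 0.3 -0.7 -0.1]
shift total [ 0.07 -0.11 -0.27] rows 1 each [ 0.067 -0.105 -0.274]
turn [-0.      0.0001 -0.0009] rows 1 each [-0.      0.0001 -0.0009]
```

View pics/w1.png

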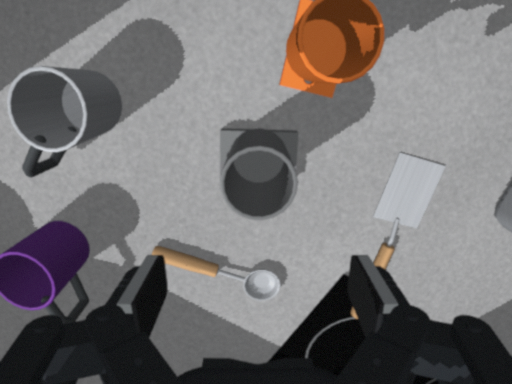

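carry_out:
  plan:
    - [[-0.1,0.15,0],[0,0,0.03]]
    - [[0,0,4],[0,0,0]]
    - [[0,0,4],[0,0,0]]
    - [[0,0,3],[0,0,0]]
    - [[0,0,3],[0,0,0]]
    - [[0,0,2.7],[0,0,0]]
    - [[0,0,0],[0,0,0]]
    - [[0,0,0],[0,0,0]]
  jaw: 8.54
  force: 40

```text
time_s: 2.8
tcp_pos: [0.5605, -0.3885, 0.0815]
orientation: [179.9, -0.0, 30.8]
contact_force: [1.0, -0.2, -0.2]
finger_gap: 0.0856
```

carry_out:
  plan:
    - [[0,0,0],[0,0,0]]
    - [[0,0,0],[0,0,0]]
    - [[0,0,0],[0,0,0]]
    - [[0,0,0],[0,0,0]]
    - [[0,0,0],[0,0,0]]
    - [[0,0,0],[0,0,0]]
  jaw: 5.5
  force: 40

```text
time_s: 3.55
tcp_pos: [0.5609, -0.3885, 0.0826]
orientation: [179.8, -0.1, 30.8]
contact_force: [-0.6, 1.2, 6.5]
finger_gap: 0.0689
```

carry_out:
  plan:
    - [[0,0,-2],[0,0,0]]
    - [[0,0,-3],[0,0,0]]
    - [[0,0,-4],[0,0,0]]
    - [[0,0,-4],[0,0,0]]
    - [[0,0,-4],[0,0,0]]
    - [[0,0,-3],[0,0,0]]
    - [[0,0,0],[0,0,0]]

```text
time_s: 4.42
tcp_pos: [0.5612, -0.3888, 0.2834]
orientation: [179.7, -0.1, 30.8]
contact_force: [0.4, -0.7, -3.1]
finger_gap: 0.0679
```

```bash
python3 - <<'E'
from h import *
F,W=cloud('wrist','pics/w2.png')
go(.6698,.0492,.29,4.5)
E
```

```text
now [ 0.5606 -0.3883  0.281 ] [ 1.7987e+02 -4.0000e-02  3.0810e+01] gap 0.0683 t 4.47 F [-0.5 -0.1 -3. ]
shift total [ 31.79 -31.98  -0.96] rows 12 each [ 2.649 -2.665 -0.08 ]
turn [ 0.0021 -0.0012  0.4592] rows 4 each [ 0.0005 -0.0003  0.1148]
```

View pics/w2.png

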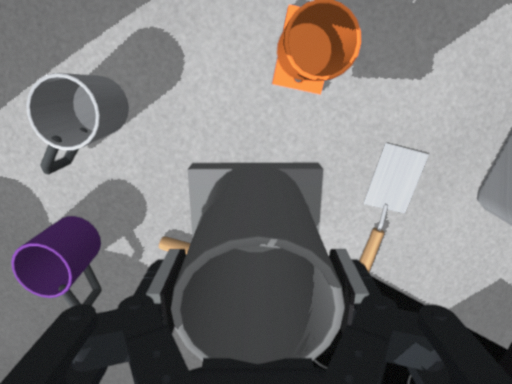

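```bash
python3 - <<'E'
from h import *
T=T_tool(); F,W=cloud('wrist')
L=(W-T[:3,3])@T[:3,:3]
m=(np.abs(L[...,0])<.05)&(np.abs(L[...,1])<.06)&(np.abs(L[...,2]-.064)<.012)
m=cv2.morphologyEx(m.astype(np.uint8),cv2.MORPH_OPEN,np.ones((3,3)))>0
P=L[m]; print(len(P),'z med',np.median(P[:,2]),P.min(0),P.max(0))
A=np.c_[P[:,:2],np.ones(len(P))]; print('plane tilt',np.linalg.lstsq(A,P[:,2],rcond=None)[0])
# front edge: max x per y bin
ys=np.arange(-.035,.036,.007); fx=[np.percentile(P[np.abs(P[:,1]-y)<.0035,0],97) for y in ys]
print('front edge',np.polyfit(ys,fx,1))
lx=np.arange(.005,.028,.005); 
for s in (3,97):
    e=[np.percentile(P[np.abs(P[:,0]-x)<.0025,1],s) for x in lx]; print('side',np.round(e,4))
m=(L[...,2]<-.035)&(L[...,2]>-.045)&(np.abs(L[...,0])<.05)&(np.abs(L[...,1])<.04); print('rim',m.sum(), circ(L[m]))
E
```

```text
3483 z med 0.0651445164772726 [-0.0325794  -0.04553159  0.05201904] [0.03216199 0.04448635 0.07599751]
plane tilt [0.09728285 0.01115838 0.06305998]
front edge [0.00027489 0.02939039]
side [-0.0447 -0.0446 -0.0444 -0.0441 -0.0436]
side [0.0436 0.0435 0.043  0.043  0.0423]
rim 6416 (array([-0.00065674,  0.00078539]), np.float64(0.03259169589435589))
```

```bash
python3 - <<'E'
from h import *
T=T_tool(); F,W=cloud('wrist')
L=(W-T[:3,3])@T[:3,:3]
m=(np.abs(L[...,0])<.04)&(np.abs(L[...,1])<.06)&(np.abs(L[...,2]-.064)<.012)&(np.hypot(L[...,0],L[...,1])>.0375)
m=cv2.morphologyEx(m.astype(np.uint8),cv2.MORPH_OPEN,np.ones((3,3)))>0
m=cv2.erode(m.astype(np.uint8),np.ones((3,3)))>0
P=L[m]; print(len(P),'z med',np.median(P[:,2]),P.min(0),P.max(0))
A=np.c_[P[:,:2],np.ones(len(P))]; print('plane tilt',np.linalg.lstsq(A,P[:,2],rcond=None)[0])
print([ (round(float(x),3),round(float(np.median(P[np.abs(P[:,0]-x)<.003,2])),4),int((np.abs(P[:,0]-x)<.003).sum())) for x in np.arange(-.03,.031,.01)])
E
```

```text
1420 z med 0.06545231697238343 [-0.01822438 -0.04486786  0.06264933] [0.02827059 0.04369782 0.07421145]
plane tilt [0.03380187 0.0138598  0.06525544]
[(-0.03, nan, 0), (-0.02, 0.0658, 2), (-0.01, 0.0652, 67), (0.0, 0.0653, 140), (0.01, 0.0652, 167), (0.02, 0.0654, 277), (0.03, 0.0672, 200)]
  return _methods._mean(a, axis=axis, dtype=dtype,
  ret = ret.dtype.type(ret / rcount)
```

carry_out:
  plan:
    - [[0,0,0],[0,0,0.1]]
    - [[0,0,0],[0,0,0.12]]
    - [[0,0,0],[0,0,0.12]]
    - [[0,0,0],[0,0,0.119]]
    - [[0.4,-2,0],[0,0,0]]
    - [[0.6,-4,0],[0,0,0]]
    - [[0.7,-4.2,0],[0,0,0]]
    - [[0.7,-4.2,0],[0,0,0]]

```text
time_s: 5.58
tcp_pos: [0.5721, -0.2397, 0.279]
orientation: [-179.9, 0.1, 4.6]
contact_force: [-0.2, 0.7, -2.6]
finger_gap: 0.0681
```

carry_out:
  plan:
    - [[0.8,-4.2,0],[0,0,0]]
    - [[0.8,-4.2,0],[0,0,0]]
    - [[0.8,-4.2,0],[0,0,0]]
    - [[0.8,-4.2,0],[0,0,0]]
    - [[0.8,-4.2,0],[0,0,0]]
    - [[0.6,-4.2,0],[0,0,0]]
    - [[0.3,-3.1,0],[0,0,0]]
    - [[0,0,0],[0,0,0]]

```text
time_s: 6.58
tcp_pos: [0.5979, 0.0469, 0.2792]
orientation: [-179.9, 0.1, 4.9]
contact_force: [-0.3, -0.1, -2.7]
finger_gap: 0.0679
```

carry_out:
  plan:
    - [[0,0,0],[0,0,0]]
    - [[0,0,0],[0,0,0]]
    - [[0,0,0],[0,0,0]]

```text
time_s: 6.95
tcp_pos: [0.5993, 0.0426, 0.2802]
orientation: [180.0, 0.0, 4.4]
contact_force: [-0.6, 0.9, -2.9]
finger_gap: 0.0684
```

```bash
python3 - <<'E'
from h import *
F,W=cloud('wrist','pics/w3.png'); np.savez('c3.npz',F=F,W=W)
P=W.reshape(-1,3)
m=(P[:,2]>.13)&(P[:,2]<.148)&(P[:,0]>.6)&(P[:,1]<.2)
print('head z',np.median(P[m,2]))
m=(P[:,2]>.146)&(P[:,2]<.16)&(P[:,0]>.64)&(P[:,1]<.12); Q=P[m]
for a in (Q[Q[:,1]>.05],Q[Q[:,1]<.05]): print(len(a),np.median(a,0),a.min(0),a.max(0))
go(.6698,.0492,.29,4.5)
E
```

```text
head z 0.13889231832499938
118 [0.66672166 0.07687384 0.15053085] [0.66149275 0.07238732 0.14620657] [0.67122331 0.08219694 0.15407988]
120 [0.67107326 0.01833901 0.15041385] [0.66612678 0.01355047 0.14645841] [0.67581029 0.0227226  0.15585042]
now [0.5993 0.0427 0.2802] [179.99   0.     4.45] gap 0.0685 t 7.0 F [ 0.5 -0.2 -2.5]
shift total [ 7.08 -0.11 -0.98] rows 2 each [ 3.539 -0.053 -0.488]
turn [ 0.0001  0.     -0.0009] rows 1 each [ 0.0001  0.     -0.0009]
```

View pics/w3.png

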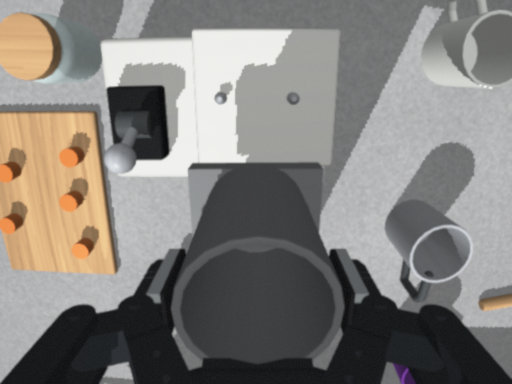

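The pegs are at (221,98) and (293,98) px, midpoint ≈ (0.669, 0.048), yaw 4.3°, agreeing with the body fit within 2 mm. Moving over.

carry_out:
  plan:
    - [[2,0,0],[0,0,0]]
    - [[3,0,0],[0,0,0]]
    - [[2,0.03,0],[0,0,0]]
    - [[0,0,2],[0,0,0]]
    - [[0,0,1.3],[0,0,0]]
    - [[0,0,0],[0,0,0]]
    - [[0,0,0],[0,0,0]]

```text
time_s: 7.88
tcp_pos: [0.6691, 0.0485, 0.248]
orientation: [180.0, -0.0, 4.5]
contact_force: [-0.7, -0.2, -1.9]
finger_gap: 0.0679
```

```bash
python3 - <<'E'
from h import *
cloud('scene','pics/s4.png')
a=cv2.imread('pics/s4.png'); cv2.imwrite('pics/s4z.png',cv2.resize(a[130:300,170:330],None,fx=4,fy=3.5,interpolation=cv2.INTER_CUBIC))
go(.669,.0478,.24,4.4)
E
```

```text
now [0.6693 0.0486 0.2483] [ 1.7999e+02 -8.0000e-02  4.5100e+00] gap 0.0687 t 7.92 F [ 0.   0.4 -2.4]
shift total [-0.03  0.08  0.83] rows 1 each [-0.033  0.076  0.831]
turn [ 0.0002 -0.0013  0.0019] rows 1 each [ 0.0002 -0.0013  0.0019]
```

View pics/s4z.png

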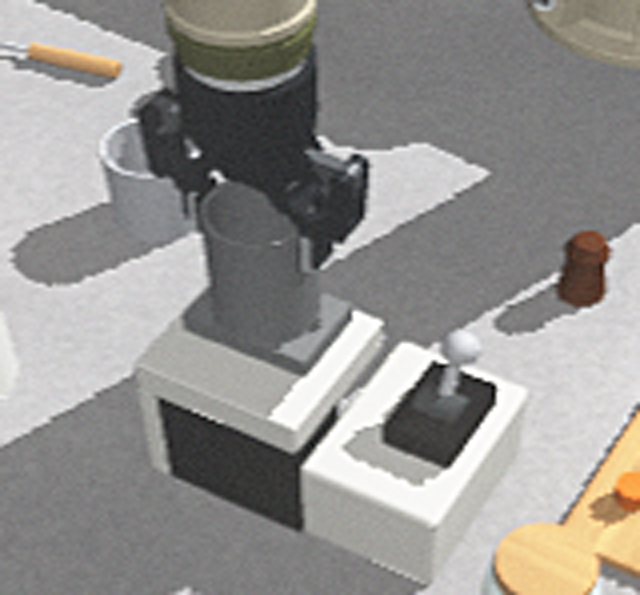

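carry_out:
  plan:
    - [[0,0.05,0.5],[0,0,0]]
    - [[0,0,0.4],[0,0,0]]
    - [[0,0,0.3],[0,0,0]]
    - [[0,0,0.3],[0,0,0]]
    - [[0,0,0],[0,0,0]]
    - [[0,0,0],[0,0,0]]

```text
time_s: 8.68
tcp_pos: [0.6692, 0.0482, 0.2323]
orientation: [180.0, -0.0, 4.5]
contact_force: [0.0, 0.2, -2.8]
finger_gap: 0.0683
```

carry_out:
  plan:
    - [[0,0,0.3],[0,0,0]]
    - [[0,0,0.3],[0,0,0]]
    - [[0,0,0.2],[0,0,0]]
    - [[0,0,0.1],[0,0,0]]
    - [[0,0,0],[0,0,0]]
    - [[0,0,0],[0,0,0]]

```text
time_s: 9.43
tcp_pos: [0.6692, 0.0482, 0.2233]
orientation: [180.0, -0.0, 4.5]
contact_force: [0.7, 0.2, -2.9]
finger_gap: 0.0686
```

carry_out:
  plan:
    - [[0,0,0.1],[0,0,0]]
    - [[0,0,0.1],[0,0,0]]
    - [[0,0,0],[0,0,0]]
    - [[0,0,0],[0,0,0]]

```text
time_s: 9.93
tcp_pos: [0.6695, 0.0483, 0.2227]
orientation: [180.0, -0.1, 4.5]
contact_force: [-0.4, 0.3, 5.6]
finger_gap: 0.0681
```

Contact at the expected height (underside ≈ 0.140). Releasing.

carry_out:
  plan:
    - [[0,0,0],[0,0,0]]
    - [[0,0,0],[0,0,0]]
    - [[0,0,0],[0,0,0]]
    - [[0,0,0],[0,0,0]]
  jaw: 8.54

```text
time_s: 10.42
tcp_pos: [0.6691, 0.0482, 0.221]
orientation: [-180.0, 0.0, 4.5]
contact_force: [0.1, -0.1, 0.3]
finger_gap: 0.0851
```

carry_out:
  plan:
    - [[0,0,-1],[0,0,0]]
    - [[0,0,-2],[0,0,0]]
    - [[0,0,-3],[0,0,0]]
    - [[0,0,-3],[0,0,0]]
    - [[0,0,-1],[0,0,0]]
    - [[-3,0,0],[0,0,0]]
    - [[-2,0,0],[0,0,0]]
    - [[0,0,0],[0,0,0]]

```text
time_s: 11.42
tcp_pos: [0.6183, 0.0443, 0.3216]
orientation: [180.0, 0.0, 4.5]
contact_force: [0.5, -0.3, 0.4]
finger_gap: 0.0859
```

```bash
python3 - <<'E'
from h import *
F,W=cloud('wrist','pics/w5.png')
P=W.reshape(-1,3)
b=(P[:,0]>.6)&(P[:,0]<.75)&(P[:,1]>-.03)&(P[:,1]<.13)
m=b&(P[:,2]>.255)&(P[:,2]<.27); print('rim',m.sum(),circ(P[m]),np.median(P[m,2]))
m=b&(P[:,2]>.151)&(P[:,2]<.163); print('foot top',m.sum(),np.median(P[m,2]),cv2.minAreaRect((P[m][:,:2]*1000).astype(np.float32)))
A=np.c_[P[m][:,:2],np.ones(m.sum())]; print(np.linalg.lstsq(A,P[m][:,2],rcond=None)[0])
for n in('scene','top'):
    F,W=cloud(n); P=W.reshape(-1,3)
    b=(P[:,0]>.6)&(P[:,0]<.75)&(P[:,1]>-.03)&(P[:,1]<.13)
    m=b&(P[:,2]>.257)&(P[:,2]<.268); print(n,'rim',m.sum(),circ(P[m]),np.median(P[m,2]))
go(.5,-.186,.25,0)
E
```

```text
rim 2350 (array([0.66846367, 0.04858408]), np.float64(0.03129622860360287)) 0.26159001011412397
foot top 3882 0.16084593171289877 ((668.1460571289062, 49.069618225097656), (59.565521240234375, 90.05540466308594), 3.9129478931427)
[-0.05368433 -0.00321149  0.19655543]
scene rim 171 (array([0.67070123, 0.04979691]), np.float64(0.03179449641869162)) 0.26146070327781434
top rim 0 (array([0., 0.]), np.float64(0.0)) nan
now [0.6199 0.0443 0.3209] [180.    -0.     4.51] gap 0.0857 t 11.57 F [-0.3  0.7 -0.1]
shift total [-13.76  22.01   7.09] rows 7 each [-1.966  3.145  1.013]
turn [ 0.0001 -0.0001  0.0787] rows 1 each [ 0.0001 -0.0001  0.0787]
  return _methods._mean(a, axis=axis, dtype=dtype,
  ret = ret.dtype.type(ret / rcount)
```

View pics/w5.png

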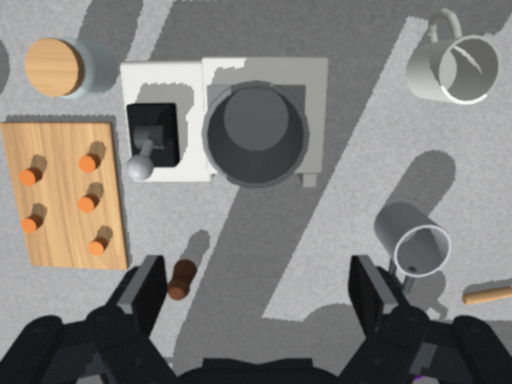

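Hopper seated: rim at z≈0.262, foot square at yaw 3.9°, centre (0.6685,0.0486). Now the jug; I turn the wrist half round so that the camera stays away from the hopper.

carry_out:
  plan:
    - [[-4,0,0],[0,0,0]]
    - [[0,0,0],[0,0,-0.17]]
    - [[0,0,0],[0,0,-0.17]]
    - [[0,0,0],[0,0,-0.17]]
    - [[0,0,0],[0,0,-0.17]]
    - [[0,0,0],[0,0,-0.17]]
    - [[0,0,0],[0,0,-0.17]]
    - [[0,0,0],[0,0,-0.17]]

```text
time_s: 12.58
tcp_pos: [0.5803, 0.0411, 0.3207]
orientation: [-180.0, 0.0, 73.0]
contact_force: [-1.0, 0.5, 0.0]
finger_gap: 0.0851
```

carry_out:
  plan:
    - [[0,0,0],[0,0,-0.18]]
    - [[0,0,0],[0,0,-0.18]]
    - [[0,0,0],[0,0,-0.18]]
    - [[0,0,0],[0,0,-0.18]]
    - [[0,0,0],[0,0,-0.18]]
    - [[0,0,0],[0,0,-0.18]]
    - [[0,0,0],[0,0,-0.18]]
    - [[0,0,0],[0,0,-0.18]]

```text
time_s: 13.58
tcp_pos: [0.5803, 0.0411, 0.3207]
orientation: [-180.0, -0.0, 155.5]
contact_force: [-0.1, 1.2, -1.0]
finger_gap: 0.0854
```

carry_out:
  plan:
    - [[0,0,0],[0,0,-0.18]]
    - [[0,0,0],[0,0,-0.18]]
    - [[0,0,0],[0,0,0]]

```text
time_s: 13.95
tcp_pos: [0.5802, 0.0411, 0.3207]
orientation: [-180.0, -0.0, 175.7]
contact_force: [0.1, 0.3, -1.0]
finger_gap: 0.0852
```

```bash
python3 - <<'E'
from h import *
print(bot.observe()['q'])
go(.45,-.183,.22,177)
E
```

```text
[-3.85119330e+00  1.85142551e+01  1.58579667e+01  8.73676704e+01
 -4.39677567e-03  4.32650027e-01]
now [0.5802 0.0411 0.3207] [-1.8000e+02 -2.0000e-02  1.7572e+02] gap 0.0852 t 13.95 F [ 0.1  0.3 -1. ]
shift total [ 11.3  -23.32  10.08] rows 7 each [ 1.615 -3.331  1.44 ]
turn [-0.0001 -0.0004 -0.0224] rows 1 each [-0.0001 -0.0004 -0.0224]
```

carry_out:
  plan:
    - [[1.6,-3.3,1.4],[0,0,-0.022]]
    - [[1.6,-3.3,1.4],[0,0,0]]
    - [[1.6,-3.3,1.4],[0,0,0]]
    - [[1.6,-3.3,1.4],[0,0,0]]
    - [[1.6,-3.3,1.4],[0,0,0]]
    - [[1.6,-3.3,1.4],[0,0,0]]
    - [[1.6,-3.3,1.4],[0,0,0]]
    - [[0,0,0],[0,0,0]]

```text
time_s: 14.95
tcp_pos: [0.454, -0.185, 0.2221]
orientation: [180.0, -0.1, 176.7]
contact_force: [0.2, 0.7, 0.1]
finger_gap: 0.0855
```

carry_out:
  plan:
    - [[0,0,0],[0,0,0]]
    - [[0,0,0],[0,0,0]]

```text
time_s: 15.2
tcp_pos: [0.4559, -0.183, 0.2238]
orientation: [-180.0, 0.1, 177.1]
contact_force: [0.3, 0.1, -0.4]
finger_gap: 0.0853
```

```bash
python3 - <<'E'
from h import *
F,W=cloud('wrist','pics/w6.png')
P=W.reshape(-1,3)
b=(P[:,0]>.38)&(P[:,0]<.56)&(P[:,1]>-.25)&(P[:,1]<-.12)
m=b&(P[:,2]>.085)&(P[:,2]<.095); print('rim',m.sum(),circ(P[m]),np.median(P[m,2]))
m=b&(P[:,2]>.06)&(P[:,2]<.088)&(P[:,0]<.455); Q=P[m]; print('handle',len(Q),np.median(Q,0),Q.min(0),Q.max(0)); 
print(np.polyfit(Q[:,0],Q[:,1],1))
go(.427,-.183,.03,177)
E
```

```text
rim 1155 (array([ 0.50374865, -0.1873713 ]), np.float64(0.03767872132985338)) 0.0884140233444598
handle 510 [ 0.43652569 -0.18566339  0.08070211] [ 0.42121103 -0.19216949  0.0604857 ] [ 0.45497575 -0.17973296  0.08412236]
[-0.02795952 -0.17349828]
now [ 0.4559 -0.1829  0.2237] [-1.7998e+02  4.0000e-02  1.7713e+02] gap 0.0851 t 15.25 F [-0.2  0.3 -0.6]
shift total [ 2.9  -0.15 19.37] rows 5 each [ 0.58  -0.03   3.874]
turn [-0.0003  0.0008  0.0023] rows 1 each [-0.0003  0.0008  0.0023]
```

View pics/w6.png

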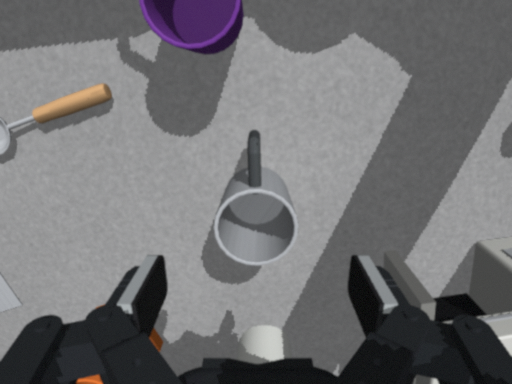

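carry_out:
  plan:
    - [[2.9,-0.35,0],[0,0,-0.023]]
    - [[0,0,4],[0,0,0]]
    - [[0,0,4],[0,0,0]]
    - [[0,0,4],[0,0,0]]
    - [[0,0,3],[0,0,0]]
    - [[0,0,2],[0,0,0]]
    - [[0,0,2],[0,0,0]]
    - [[0,0,0],[0,0,0]]
  jaw: 5.0

```text
time_s: 16.25
tcp_pos: [0.4254, -0.1843, 0.0323]
orientation: [179.9, -0.1, 178.5]
contact_force: [-0.2, -0.6, 0.2]
finger_gap: 0.0499
```

carry_out:
  plan:
    - [[0,0,0],[0,0,0]]
    - [[0,0,0],[0,0,0]]

```text
time_s: 16.5
tcp_pos: [0.4269, -0.1859, 0.0343]
orientation: [-179.9, 0.1, 178.4]
contact_force: [0.2, -0.5, -0.5]
finger_gap: 0.0498
```

```bash
python3 - <<'E'
from h import *
cloud('wrist','pics/w7.png')
go(.427,-.185,.032,178.5)
E
```

```text
now [ 0.4268 -0.1859  0.0343] [-1.7994e+02  9.0000e-02  1.7842e+02] gap 0.05 t 16.55 F [-0.   0.3 -0.2]
shift total [-0.02  0.09  0.23] rows 1 each [-0.016  0.09   0.225]
turn [-0.0011  0.0016 -0.0015] rows 1 each [-0.0011  0.0016 -0.0015]
```

View pics/w7.png

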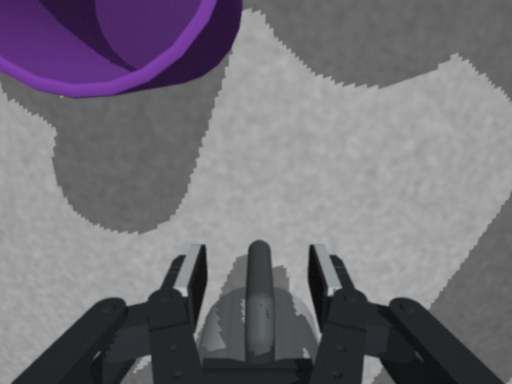

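Handle is centred between the pads (at ~(260,300)). Grip.

carry_out:
  plan:
    - [[0,0,0],[0,0,0]]
    - [[0,0,0],[0,0,0]]
    - [[0,0,0],[0,0,0]]
    - [[0,0,0],[0,0,0]]
    - [[0,0,0],[0,0,0]]
    - [[0,0,0],[0,0,0]]
  jaw: 0
  force: 60

```text
time_s: 17.3
tcp_pos: [0.426, -0.1857, 0.0336]
orientation: [-180.0, 0.0, 178.4]
contact_force: [-2.1, 0.4, 5.1]
finger_gap: 0.0106
```

```bash
python3 - <<'E'
from h import *
c,s=np.cos(np.radians(4.4)),np.sin(np.radians(4.4))
# jug axis in tool: 78mm along -tool x
B=np.array([.6298,.0465])
def h(bx,by=0): return B+np.array([c*(bx-.078)-s*by,s*(bx-.078)+c*by])
print(h(-.12),h(0)); x=h(-.12); go(x[0],x[1],.0343,184.4,3)
E
```

```text
[0.43238356 0.03130963] [0.55202989 0.04051592]
now [ 0.426  -0.1857  0.0336] [-1.7998e+02  1.0000e-02  1.7840e+02] gap 0.0106 t 17.3 F [-2.1  0.4  5.1]
shift total [-0.03 21.71 -0.08] rows 8 each [-0.004  2.713 -0.01 ]
turn [-4.000e-04  1.000e-04 -1.047e-01] rows 1 each [-4.000e-04  1.000e-04 -1.047e-01]
```

carry_out:
  plan:
    - [[0,0,-0.1],[0,0,0]]
    - [[0,0.5,0],[0,0,0]]
    - [[0,1.0,0],[0,0,0]]
    - [[0,1.5,0],[0,0,0]]
    - [[0,1.5,0],[0,0,0]]
    - [[0,1.5,0],[0,0,0]]
    - [[0,1.5,0],[0,0,0]]
    - [[0,1.5,0],[0,0,0]]

```text
time_s: 18.3
tcp_pos: [0.4284, -0.0943, 0.0342]
orientation: [180.0, -0.0, 178.4]
contact_force: [-0.3, 0.9, -2.7]
finger_gap: 0.0103
```

```bash
python3 - <<'E'
from h import *
F,W=cloud('scene','pics/s8.png')
cv2.imwrite('pics/s8z.png',cv2.resize(F[100:290,170:330],None,fx=4,fy=3.1))
P=W.reshape(-1,3); o=bot.observe()['tcp_pos']; m=(np.hypot(P[:,0]-o[0]-.078,P[:,1]-o[1])<.06)&(P[:,2]>.083)&(P[:,2]<.1)
Q=P[m]; print(circ(Q),np.linalg.lstsq(np.c_[Q[:,:2],np.ones(len(Q))],Q[:,2],rcond=None)[0])
go(.4324,.0313,.0343,184.4,3)
E
```

```text
(array([ 0.50742389, -0.09606015]), np.float64(0.038338213007396434)) [0.02596793 0.01778403 0.07644793]
now [ 0.4279 -0.0928  0.0341] [ 1.799e+02 -5.000e-02  1.785e+02] gap 0.0109 t 18.35 F [-0.6  1.8 -2.7]
shift total [-0.13 12.41  0.  ] rows 5 each [-0.025  2.483  0.   ]
turn [ 0.0018 -0.0007 -0.103 ] rows 1 each [ 0.0018 -0.0007 -0.103 ]
```

View pics/s8z.png

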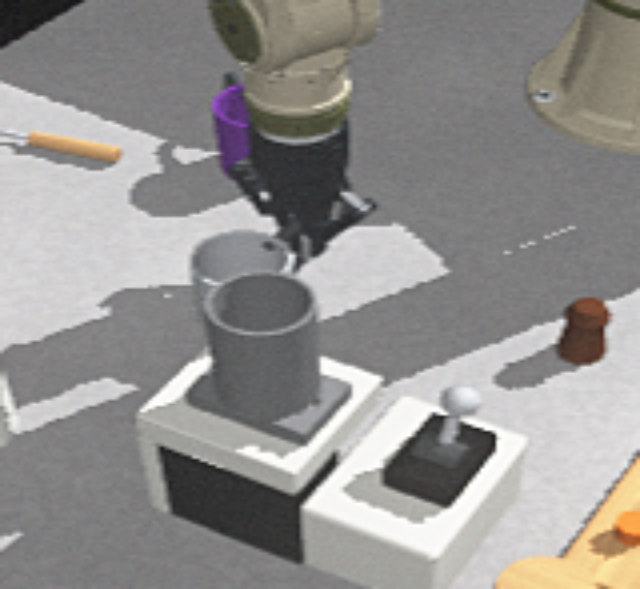

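Jug is upright and following, tilt ≈0.02. Continue to the point in front of the bay and turn square.

carry_out:
  plan:
    - [[0,1.5,0],[0,0,-0.013]]
    - [[0,1.6,0],[0,0,-0.013]]
    - [[0,1.7,0],[0,0,-0.013]]
    - [[0,1.7,0],[0,0,-0.013]]
    - [[0,1.7,0],[0,0,-0.013]]
    - [[0,1.7,0],[0,0,-0.013]]
    - [[0,1.5,0],[0,0,-0.013]]
    - [[0,1.0,0],[0,0,-0.012]]

```text
time_s: 19.35
tcp_pos: [0.4264, 0.0294, 0.0343]
orientation: [-180.0, -0.0, -175.6]
contact_force: [0.4, -0.3, -2.4]
finger_gap: 0.0105
```

carry_out:
  plan:
    - [[0,0,0],[0,0,0]]
    - [[0,0,0],[0,0,0]]

```text
time_s: 19.6
tcp_pos: [0.4267, 0.0282, 0.0343]
orientation: [-180.0, 0.0, -175.7]
contact_force: [1.3, 0.1, -3.1]
finger_gap: 0.0106
```

```bash
python3 - <<'E'
from h import *
o=bot.observe()['tcp_pos']
for n in('top','scene'):
    F,W=cloud(n,'pics/%s9.png'%n)
    P=W.reshape(-1,3);  m=(np.hypot(P[:,0]-o[0]-.078,P[:,1]-o[1]-.006)<.05)&(P[:,2]>.08)&(P[:,2]<.1)&(P[:,0]>o[0]+.03)
    Q=P[m]; print(n,len(Q),circ(Q) if len(Q)>20 else '')
go(.4324,.0313,.0343,184.4,3)
go(.552,.0405,.0343,184.4,3)
E
```

```text
top 63 (array([0.50580157, 0.03646308]), np.float64(0.03668442754473301))
scene 196 (array([0.50796981, 0.03532966]), np.float64(0.037886837179928565))
now [0.4267 0.0279 0.0343] [-179.98    0.   -175.74] gap 0.0104 t 19.7 F [-0.   0.  -2.6]
shift total [-0.6   0.29 -0.  ] rows 1 each [-0.595  0.292 -0.003]
turn [-0.0003  0.0001 -0.0024] rows 1 each [-0.0003  0.0001 -0.0024]
now [0.4267 0.0279 0.0343] [-179.98    0.   -175.74] gap 0.0104 t 19.7 F [-0.   0.  -2.6]
shift total [-12.59   0.32  -0.  ] rows 5 each [-2.518  0.064 -0.   ]
turn [-0.0003  0.0001 -0.0024] rows 1 each [-0.0003  0.0001 -0.0024]
```

View pics/top9.png

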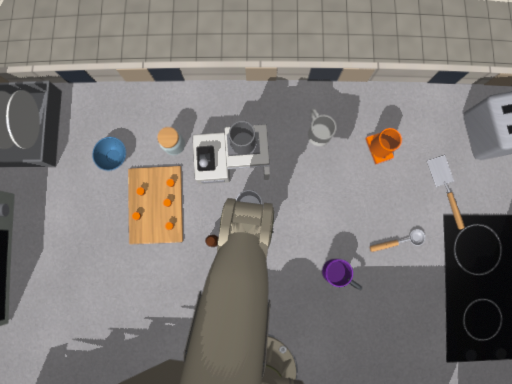

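carry_out:
  plan:
    - [[-1,0.05,0],[0,0,0]]
    - [[-1.6,0.05,0],[0,0,0]]
    - [[-1.8,0.05,0],[0,0,0]]
    - [[-1.8,0.05,0],[0,0,0]]
    - [[-1.8,0.05,0],[0,0,0]]
    - [[-1.2,0.0,0],[0,0,0]]
    - [[-0.8,0,0],[0,0,0]]
    - [[0,0,0],[0,0,0]]

```text
time_s: 20.7
tcp_pos: [0.5267, 0.0383, 0.0342]
orientation: [-180.0, 0.0, -175.7]
contact_force: [0.9, 0.2, -2.2]
finger_gap: 0.0102
```

carry_out:
  plan:
    - [[-0.8,0,0.05],[0,0,0]]
    - [[-0.6,0,0.05],[0,0,0]]
    - [[-0.3,0,0],[0,0,0]]
    - [[0,0,0],[0,0,0]]
    - [[0,0,0],[0,0,0]]

```text
time_s: 21.32
tcp_pos: [0.5434, 0.0396, 0.0336]
orientation: [-180.0, 0.0, -175.7]
contact_force: [-3.7, 0.1, 4.3]
finger_gap: 0.0105
```

```bash
python3 - <<'E'
from h import *
F,W=cloud('scene','pics/s10.png')
cv2.imwrite('pics/s10z.png',cv2.resize(F[130:290,170:330],None,fx=4,fy=3.5))
go(.552,.0405,.0333,184.4,3)
E
```

```text
now [0.5434 0.0396 0.0336] [-1.7999e+02  5.0000e-02 -1.7569e+02] gap 0.0103 t 21.38 F [-2.8  0.7  4.2]
shift total [-0.87  0.02  0.03] rows 1 each [-0.867  0.02   0.034]
turn [-0.0002  0.0009 -0.0016] rows 1 each [-0.0002  0.0009 -0.0016]
```

View pics/s10z.png

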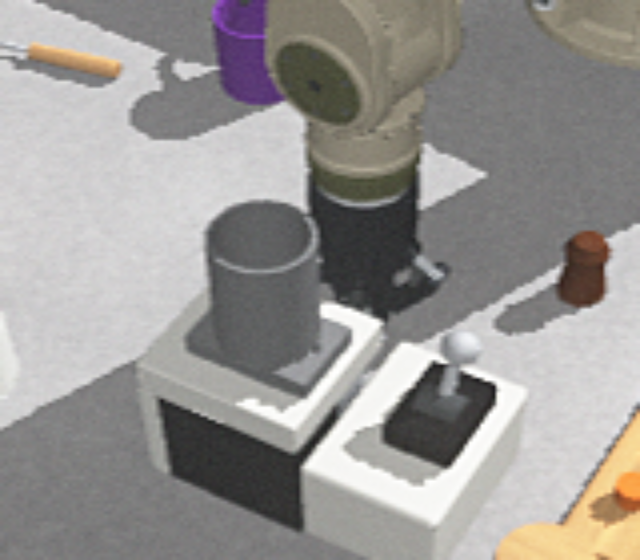

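carry_out:
  plan:
    - [[-0.3,0,-0.05],[0,0,0]]
    - [[-0.3,0,0],[0,0,0]]
    - [[0,0,0],[0,0,0]]
    - [[0,0,0],[0,0,0]]

```text
time_s: 21.88
tcp_pos: [0.5494, 0.0401, 0.0337]
orientation: [-180.0, 0.0, -175.7]
contact_force: [-1.0, -0.1, 0.4]
finger_gap: 0.0106
```

carry_out:
  plan:
    - [[-0.2,0,0],[0,0,0]]
    - [[0,0,0],[0,0,0]]
    - [[0,0,0],[0,0,0]]

```text
time_s: 22.25
tcp_pos: [0.5509, 0.0403, 0.0337]
orientation: [-180.0, -0.0, -175.7]
contact_force: [-2.8, -0.1, 2.4]
finger_gap: 0.0109
```

carry_out:
  plan:
    - [[-0.15,0,0],[0,0,0]]
    - [[0,0,0],[0,0,0]]
    - [[0,0,0],[0,0,0]]

```text
time_s: 22.62
tcp_pos: [0.5509, 0.0403, 0.0337]
orientation: [-180.0, -0.2, -175.7]
contact_force: [-7.1, -1.4, 5.7]
finger_gap: 0.0106
```

carry_out:
  plan:
    - [[-0.15,0,0],[0,0,0]]
    - [[0,0,0],[0,0,0]]
    - [[0,0,0],[0,0,0]]

```text
time_s: 23.0
tcp_pos: [0.5509, 0.0403, 0.0336]
orientation: [-180.0, -0.3, -175.7]
contact_force: [-11.2, -1.6, 10.3]
finger_gap: 0.0107
```

Back wall reached (TCP stops at 0.5509, predicted 0.552). Relax and release.

carry_out:
  plan:
    - [[0.3,0,0],[0,0,0]]
    - [[0,0,0],[0,0,0]]
    - [[0,0,0],[0,0,0]]

```text
time_s: 23.38
tcp_pos: [0.5509, 0.0403, 0.0337]
orientation: [-180.0, -0.0, -175.7]
contact_force: [-2.8, -0.5, 2.5]
finger_gap: 0.0102
```

carry_out:
  plan:
    - [[0,0,0],[0,0,0]]
    - [[0,0,0],[0,0,0]]
    - [[0,0,0],[0,0,0]]
    - [[0,0,0],[0,0,0]]
  jaw: 5.0

```text
time_s: 23.88
tcp_pos: [0.5513, 0.0402, 0.0338]
orientation: [-180.0, 0.0, -175.7]
contact_force: [0.7, -0.1, 0.3]
finger_gap: 0.0499
```

carry_out:
  plan:
    - [[1,0,0],[0,0,0]]
    - [[2,0,0],[0,0,0]]
    - [[3,0,0],[0,0,0]]
    - [[2,0,-2],[0,0,0]]
    - [[2,0,-4],[0,0,0]]
    - [[2,0,-4],[0,0,0]]
    - [[2,0,-4],[0,0,0]]
    - [[2,0,-4],[0,0,0]]

```text
time_s: 24.88
tcp_pos: [0.3899, 0.0283, 0.2149]
orientation: [-180.0, 0.0, -175.7]
contact_force: [-0.3, 0.3, -1.0]
finger_gap: 0.0501
```

carry_out:
  plan:
    - [[0,0,-3],[0,0,0]]
    - [[0,0,-3],[0,0,0]]
    - [[0,0,0],[0,0,0]]

```text
time_s: 25.25
tcp_pos: [0.3921, 0.0281, 0.2757]
orientation: [-179.9, 0.3, -175.7]
contact_force: [-0.4, 0.4, -0.7]
finger_gap: 0.0498
```

```bash
python3 - <<'E'
from h import *
F,W=cloud('top','pics/top11.png'); cv2.imwrite('pics/top11z.png',cv2.resize(F[90:280,110:350],None,fx=3.2,fy=3.0,interpolation=cv2.INTER_CUBIC))
F,W=cloud('wrist','pics/w11.png')
go(.4388,.2802,.2,184.4,3); print(bot.observe()['q'])
E
```

```text
now [0.391  0.0283 0.2733] [-1.8000e+02 -1.0000e-02 -1.7569e+02] gap 0.05 t 25.35 F [-0.5  0.4 -0. ]
shift total [-6.66 24.76  7.33] rows 9 each [-0.741  2.751  0.814]
turn [-0.0001 -0.0001 -0.0016] rows 1 each [-0.0001 -0.0001 -0.0016]
[-7.63250787e+00 -3.07567683e+00 -1.59392564e+01  7.71432181e+01
 -5.39299580e-03 -1.19408831e+01]
```

View pics/top11z.png

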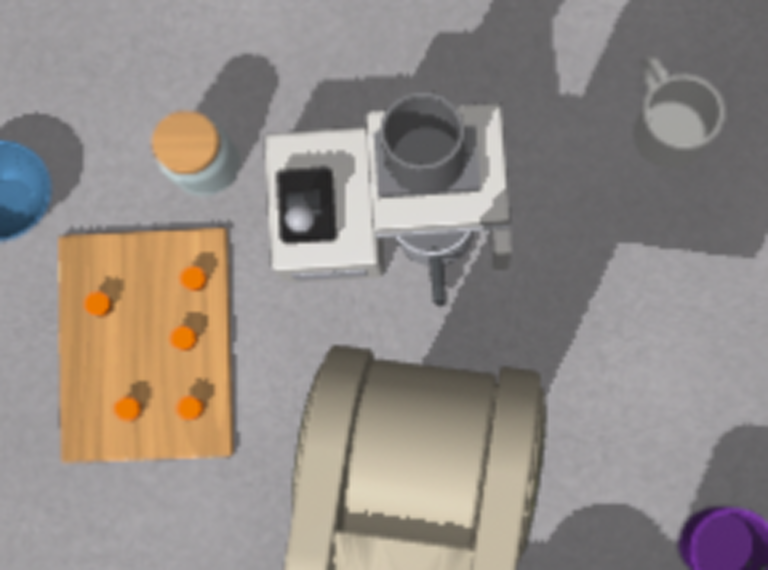

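View pics/w11.png

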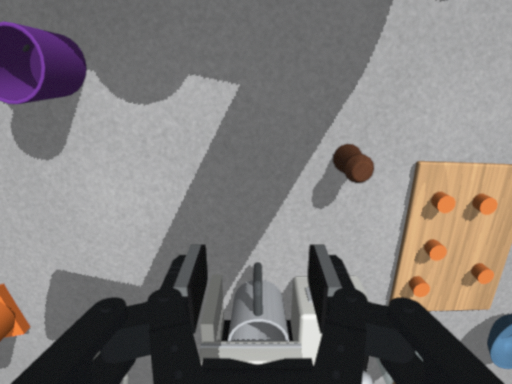

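Jug is home (rim visible under the head front, handle at (437,285) px in the zoom). One chunk has been knocked aside (now ≈(149,226) in the top picture). Measuring chunks afresh.

```bash
cat >> h.py <<'E'
def chunks(names=('top','scene')):
    for n in names:
        F,W=cloud(n); hsv=cv2.cvtColor(F,cv2.COLOR_BGR2HSV)
        m=cv2.inRange(hsv,(5,190,120),(18,255,255)); 
        k,l,s,c=cv2.connectedComponentsWithStats(m)
        for i in range(1,k):
            q=W[l==i]; q=q[np.isfinite(q[:,2])]
            if s[i,4]<12 or len(q)<8: continue
            top=q[q[:,2]>np.percentile(q[:,2],90)-.006]
            md=(top[:,:2].max(0)+top[:,:2].min(0))/2
            if np.median(q[:,1])<-.25: continue
            print(n,np.round(c[i],0),'n',s[i,4],'mid',np.round(md,4),'mean',np.round(top.mean(0),4),'ext',np.round(np.ptp(top[:,:2],axis=0),3))
E
python3 -c "
from h import *
chunks()"
```

```text
top [170. 182.] n 53 mid [0.5726 0.2828] mean [0.5735 0.2819 0.0315] ext [0.022 0.023]
top [140. 191.] n 50 mid [0.547  0.3732] mean [0.5471 0.3735 0.032 ] ext [0.023 0.023]
top [167. 202.] n 51 mid [0.5105 0.2899] mean [0.5113 0.2893 0.0322] ext [0.022 0.023]
top [150. 226.] n 50 mid [0.4392 0.3409] mean [0.4381 0.3408 0.0323] ext [0.022 0.023]
top [169. 225.] n 53 mid [0.4397 0.2813] mean [0.4395 0.2816 0.0323] ext [0.021 0.023]
scene [349. 239.] n 21 mid [0.4492 0.282 ] mean [0.4516 0.2819 0.0316] ext [0.01  0.016]
scene [369. 247.] n 34 mid [0.4406 0.3426] mean [0.4427 0.3433 0.0299] ext [0.025 0.017]
scene [342. 257.] n 17 mid [0.5158 0.2942] mean [0.5179 0.2955 0.0312] ext [0.022 0.009]
scene [364. 282.] n 29 mid [0.5505 0.3751] mean [0.5549 0.3773 0.0297] ext [0.023 0.019]
```

```bash
python3 -c "
from h import *
go(.4402,.281,.1)"
```

```text
now [0.3906 0.0283 0.2725] [ 1.7998e+02 -1.2000e-01 -1.7569e+02] gap 0.0498 t 25.45 F [-0.4 -0.1 -0.6]
shift total [-6.88 24.82 17.25] rows 8 each [-0.86   3.102  2.156]
turn [ 0.0003 -0.0021 -0.    ] rows 1 each [ 0.0003 -0.0021 -0.    ]
```

carry_out:
  plan:
    - [[-0.9,3.1,0],[0,0,0]]
    - [[-1,4,1],[0,0,0]]
    - [[-1,4,2],[0,0,0]]
    - [[-1,4,3],[0,0,0]]
    - [[-1,4,4],[0,0,0]]
    - [[-1,3.7,4],[0,0,0]]
    - [[-1,2,3.2],[0,0,0]]
    - [[0,0,0],[0,0,0]]
  jaw: 4.5
  force: 25

```text
time_s: 26.45
tcp_pos: [0.4389, 0.2806, 0.0978]
orientation: [-179.8, -0.4, -175.6]
contact_force: [-0.0, 0.2, -0.3]
finger_gap: 0.045
```

```bash
python3 - <<'E'
from h import *
cloud('wrist','pics/w12.png'); chunks(('wrist',))
go(.4402,.281,.015)
E
```

```text
now [0.4407 0.2801 0.1011] [-1.7993e+02 -1.4000e-01 -1.7567e+02] gap 0.0453 t 26.55 F [-0.3 -0.2 -0. ]
shift total [0.02 0.1  8.61] rows 3 each [0.007 0.034 2.871]
turn [-0.0013 -0.0024  0.    ] rows 1 each [-0.0013 -0.0024  0.    ]
```

View pics/w12.png

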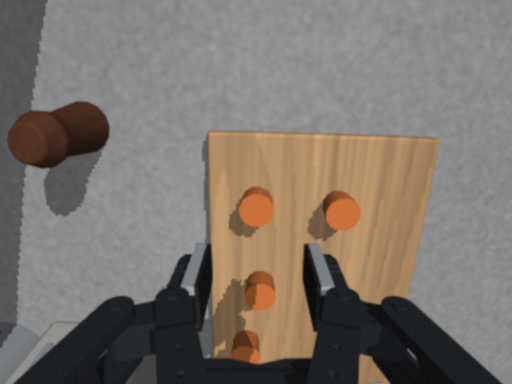

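```bash
python3 - <<'E'
from h import *
F,W=cloud('wrist'); hsv=cv2.cvtColor(F,cv2.COLOR_BGR2HSV); print(hsv[208,256],W[208,256])
m=cv2.inRange(hsv,(3,150,90),(18,255,255)); k,l,s,c=cv2.connectedComponentsWithStats(m)
for i in range(1,k):
    if s[i,4]>200:
        q=W[l==i]; t=q[q[:,2]>.028]; print(c[i],len(t),(t.max(0)+t.min(0))/2)
E
```

```text
[ 11 180 201] [0.44188937 0.2784189  0.0309064 ]
[256.70934579 202.68971963] 907 [0.43978537 0.27875635 0.03041939]
[341.29827916 206.35086042] 902 [0.43819127 0.33930639 0.03078977]
[260.70619658 285.94230769] 662 [0.51159316 0.28722462 0.03037052]
[247.63478261 345.96231884] 513 [0.50818222 0.27971985 0.10125758]
```

carry_out:
  plan:
    - [[0,0,3],[0,0,0]]
    - [[0,0.1,3],[0,0,0]]
    - [[0,0,1.8],[0,0,0]]
    - [[0,0,0.8],[0,0,0]]
    - [[0,0,0],[0,0,0]]

```text
time_s: 27.22
tcp_pos: [0.4421, 0.2814, 0.0165]
orientation: [180.0, 0.1, -175.7]
contact_force: [0.5, -0.3, -0.3]
finger_gap: 0.0451
```

carry_out:
  plan:
    - [[0,0,0],[0,0,0]]
    - [[0,0,0],[0,0,0]]
    - [[0,0,0],[0,0,0]]
    - [[0,0,0],[0,0,0]]
  jaw: 1.0
  force: 25

```text
time_s: 27.72
tcp_pos: [0.4426, 0.282, 0.0171]
orientation: [180.0, 0.1, -175.7]
contact_force: [-0.2, -0.9, 6.6]
finger_gap: 0.0227
```

carry_out:
  plan:
    - [[0,0,-2],[0,0,0]]
    - [[0,0,-4],[0,0,0]]
    - [[0,0,-4.5],[0,0,0]]
    - [[0,0,-4.5],[0,0,0]]
    - [[0,0,-4.5],[0,0,0]]
    - [[0,0,-4.5],[0,0,0]]
    - [[0,0,-3],[0,0,0]]
    - [[0,0,0],[0,0,0]]

```text
time_s: 28.72
tcp_pos: [0.4428, 0.2824, 0.2887]
orientation: [179.9, 0.3, -175.7]
contact_force: [0.1, -0.4, -0.7]
finger_gap: 0.0226
```

```bash
python3 - <<'E'
from h import *
cloud('wrist','pics/w13.png'); go(.669,.0485,.285)
E
```

```text
now [0.4421 0.282  0.2867] [ 1.7995e+02  1.4000e-01 -1.7568e+02] gap 0.0227 t 28.77 F [0.3 0.4 0.2]
shift total [-20.87 -25.     0.2 ] rows 9 each [-2.319 -2.777  0.023]
turn [0.0008 0.0024 0.    ] rows 1 each [0.0008 0.0024 0.    ]
```

View pics/w13.png

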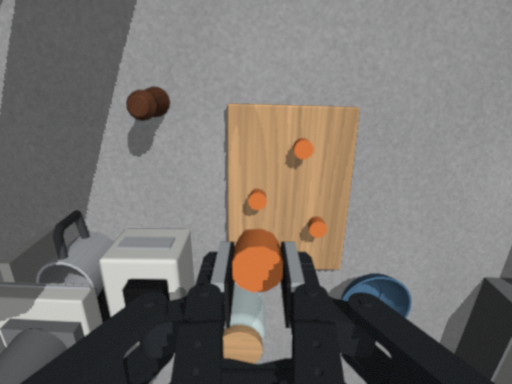

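carry_out:
  plan:
    - [[-2.6,-3.1,0],[0,0,0]]
    - [[-3.4,-4,0],[0,0,0]]
    - [[-3.4,-4,0],[0,0,0]]
    - [[-3.4,-4,0],[0,0,0]]
    - [[-3.4,-4,0],[0,0,0]]
    - [[-3.1,-3.9,0],[0,0,0]]
    - [[-1.6,-2,0],[0,0,0]]
    - [[0,0,0],[0,0,0]]

```text
time_s: 29.78
tcp_pos: [0.6691, 0.0463, 0.2826]
orientation: [180.0, -0.2, -175.8]
contact_force: [0.3, -0.0, 0.8]
finger_gap: 0.0226
```

carry_out:
  plan:
    - [[0,0,0],[0,0,0]]
    - [[0,0,0],[0,0,0]]

```text
time_s: 30.02
tcp_pos: [0.668, 0.0493, 0.2857]
orientation: [180.0, -0.0, -175.6]
contact_force: [0.9, 0.5, -0.2]
finger_gap: 0.0228
```

```bash
python3 - <<'E'
from h import *
go(.669,.0485,.28)
E
```

```text
now [0.668  0.0493 0.2857] [ 1.7999e+02 -3.0000e-02 -1.7561e+02] gap 0.0228 t 30.02 F [ 0.9  0.5 -0.2]
shift total [-0.1  -0.09  0.57] rows 1 each [-0.097 -0.086  0.574]
turn [ 0.0002 -0.0006 -0.    ] rows 1 each [ 0.0002 -0.0006 -0.    ]
```

Release over the cup, then go to the next chunk (0.438, 0.340).

carry_out:
  plan:
    - [[0,0,0.3],[0,0,0]]
    - [[0,0,0],[0,0,0]]
    - [[0,0,0],[0,0,0]]
    - [[0,0,0],[0,0,0]]
  jaw: 4.5

```text
time_s: 30.52
tcp_pos: [0.6688, 0.0482, 0.2829]
orientation: [-180.0, 0.0, -175.7]
contact_force: [-0.0, 0.2, 1.0]
finger_gap: 0.0449
```

```bash
python3 - <<'E'
from h import *
go(.439,.340,.1)
E
```

```text
now [0.6688 0.0482 0.2829] [-1.7999e+02  1.0000e-02 -1.7569e+02] gap 0.0449 t 30.52 F [-0.   0.2  1. ]
shift total [20.72 30.83 18.28] rows 11 each [1.884 2.802 1.662]
turn [-0.0001  0.0002 -0.    ] rows 1 each [-0.0001  0.0002 -0.    ]
```

carry_out:
  plan:
    - [[2,3,0],[0,0,0]]
    - [[3,4.4,0],[0,0,0]]
    - [[3.2,4.8,2],[0,0,0]]
    - [[3.2,4.8,3],[0,0,0]]
    - [[3.2,4.8,3.5],[0,0,0]]
    - [[3.2,4.8,4],[0,0,0]]
    - [[2.3,3.4,3],[0,0,0]]
    - [[0.6,0.8,2],[0,0,0]]

```text
time_s: 31.52
tcp_pos: [0.4446, 0.3311, 0.1146]
orientation: [-180.0, -0.1, -175.5]
contact_force: [-1.1, -0.5, 0.3]
finger_gap: 0.045
```

carry_out:
  plan:
    - [[0,0,0],[0,0,0]]
    - [[0,0,0],[0,0,0]]

```text
time_s: 31.78
tcp_pos: [0.4482, 0.3295, 0.1169]
orientation: [180.0, 0.1, -175.7]
contact_force: [0.9, 0.2, 1.1]
finger_gap: 0.0452
```

```bash
cat >> h.py <<'E'
def wch():
    F,W=cloud('wrist'); hsv=cv2.cvtColor(F,cv2.COLOR_BGR2HSV)
    m=cv2.inRange(hsv,(3,150,90),(18,255,255)); k,l,s,c=cv2.connectedComponentsWithStats(m)
    for i in range(1,k):
        if s[i,4]>150:
            q=W[l==i]; t=q[(q[:,2]>.026)&(q[:,2]<.045)]
            if len(t)>50: print('chunk',np.round(c[i]),len(t),np.round((t.max(0)+t.min(0))/2,4))
E
python3 - <<'E'
from h import *
wch(); go(.439,.340,.016)
E
```

```text
chunk [273. 185.] 833 [0.438  0.34   0.0296]
chunk [297. 304.] 506 [0.5463 0.3712 0.0293]
now [0.4485 0.3295 0.1171] [ 1.7996e+02  1.2000e-01 -1.7575e+02] gap 0.045 t 31.82 F [ 0.6  0.2 -0.2]
shift total [ 0.89  1.11 10.11] rows 3 each [0.298 0.371 3.37 ]
turn [0.0006 0.0021 0.    ] rows 1 each [0.0006 0.0021 0.    ]
```

carry_out:
  plan:
    - [[0.9,1.1,1],[0,0,0]]
    - [[0,0,3],[0,0,0]]
    - [[0,0,3],[0,0,0]]
    - [[0,0,2.2],[0,0,0]]
    - [[0,0,0.9],[0,0,0]]
    - [[0,0,0],[0,0,0]]

```text
time_s: 32.58
tcp_pos: [0.437, 0.3398, 0.0146]
orientation: [-180.0, -0.0, -175.7]
contact_force: [0.4, 0.4, 0.0]
finger_gap: 0.0452
```

carry_out:
  plan:
    - [[0,0,0],[0,0,0]]
    - [[0,0,0],[0,0,0]]
    - [[0,0,0],[0,0,0]]
    - [[0,0,0],[0,0,0]]
  jaw: 1.0

```text
time_s: 33.08
tcp_pos: [0.4382, 0.3404, 0.016]
orientation: [179.9, 0.1, -175.7]
contact_force: [-0.3, 0.2, 5.7]
finger_gap: 0.0232
```

carry_out:
  plan:
    - [[0,0,-2],[0,0,0]]
    - [[0,0,-4],[0,0,0]]
    - [[0,0,-4.5],[0,0,0]]
    - [[0,0,-4.5],[0,0,0]]
    - [[0,0,-4.5],[0,0,0]]
    - [[0,0,-4.5],[0,0,0]]
    - [[0,0,-3],[0,0,0]]
    - [[0,0,0],[0,0,0]]

```text
time_s: 34.08
tcp_pos: [0.4384, 0.3405, 0.2876]
orientation: [179.9, 0.3, -175.7]
contact_force: [-0.0, 1.3, -0.6]
finger_gap: 0.023
```

```bash
python3 - <<'E'
from h import *
go(.669,.0485,.285)
F,W=cloud('scene','pics/s14.png')
E
```

```text
now [0.4384 0.3405 0.2876] [ 179.88    0.27 -175.69] gap 0.023 t 34.08 F [-0.   1.3 -0.6]
shift total [-20.8  -30.85   0.29] rows 10 each [-2.08  -3.085  0.029]
turn [0.0021 0.0047 0.    ] rows 1 each [0.0021 0.0047 0.    ]
```

View pics/s14.png

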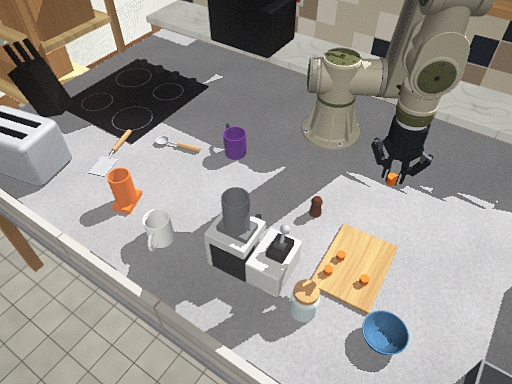

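Second chunk held (392,179); three remain on the board.

carry_out:
  plan:
    - [[-2,-3,0],[0,0,0]]
    - [[-2.8,-4.1,0],[0,0,0]]
    - [[-3,-4.5,0],[0,0,0]]
    - [[-3,-4.5,0],[0,0,0]]
    - [[-3,-4.5,0],[0,0,0]]
    - [[-3,-4.5,0],[0,0,0]]
    - [[-2.6,-3.8,0.2],[0,0,0]]
    - [[-1.4,-2,0],[0,0,0]]

```text
time_s: 35.12
tcp_pos: [0.6684, 0.0449, 0.2797]
orientation: [180.0, -0.2, -175.8]
contact_force: [-0.5, 1.3, -0.0]
finger_gap: 0.0228
```

carry_out:
  plan:
    - [[0,0,0],[0,0,0]]
    - [[0,0,0],[0,0,0]]
    - [[0,0,0],[0,0,0]]

```text
time_s: 35.5
tcp_pos: [0.6672, 0.0486, 0.2829]
orientation: [180.0, -0.0, -175.6]
contact_force: [0.5, -0.5, 0.2]
finger_gap: 0.0229
```

```bash
python3 - <<'E'
from h import *
go(.669,.0485,.283)
go(.512,.2885,.1)
E
```

```text
now [0.6672 0.0486 0.2829] [ 1.7999e+02 -3.0000e-02 -1.7561e+02] gap 0.0229 t 35.5 F [ 0.5 -0.5  0.2]
shift total [-0.18 -0.02 -0.02] rows 1 each [-0.182 -0.023 -0.015]
turn [ 0.0002 -0.0006 -0.    ] rows 1 each [ 0.0002 -0.0006 -0.    ]
now [0.6672 0.0486 0.2829] [ 1.7999e+02 -3.0000e-02 -1.7561e+02] gap 0.0229 t 35.5 F [ 0.5 -0.5  0.2]
shift total [13.62 25.11 18.3 ] rows 9 each [1.514 2.79  2.033]
turn [ 0.0002 -0.0006 -0.    ] rows 1 each [ 0.0002 -0.0006 -0.    ]
```

carry_out:
  plan:
    - [[0,0,0],[0,0,0]]
    - [[0,0,0],[0,0,0]]
    - [[0,0,0],[0,0,0]]
    - [[0,0,0],[0,0,0]]
  jaw: 4.5

```text
time_s: 36.0
tcp_pos: [0.6679, 0.0475, 0.283]
orientation: [-180.0, 0.0, -175.7]
contact_force: [1.1, 0.5, -0.0]
finger_gap: 0.0445
```

carry_out:
  plan:
    - [[1.4,2.6,0],[0,0,0]]
    - [[2.1,3.8,0],[0,0,0]]
    - [[2.3,4.2,2],[0,0,0]]
    - [[2.3,4.2,3],[0,0,0]]
    - [[2.3,4.2,4],[0,0,0]]
    - [[2.1,4,4],[0,0,0]]
    - [[1.1,2.1,3],[0,0,0]]
    - [[0,0,2],[0,0,0]]

```text
time_s: 37.0
tcp_pos: [0.5113, 0.2889, 0.1013]
orientation: [-180.0, -0.1, -175.5]
contact_force: [0.2, 0.3, 0.4]
finger_gap: 0.045
```

carry_out:
  plan:
    - [[0,0,0],[0,0,0]]
    - [[0,0,0],[0,0,0]]

```text
time_s: 37.25
tcp_pos: [0.5143, 0.2874, 0.1038]
orientation: [180.0, 0.1, -175.7]
contact_force: [-0.5, -0.1, -0.1]
finger_gap: 0.0447
```

```bash
python3 - <<'E'
from h import *
wch(); go(.512,.2885,.016)
E
```

```text
chunk [258. 199.] 915 [0.5117 0.2873 0.0295]
chunk [366. 248.] 765 [0.5465 0.3731 0.0295]
chunk [243. 270.] 734 [0.5735 0.2797 0.0294]
now [0.5146 0.2874 0.1042] [ 1.7997e+02  1.2000e-01 -1.7573e+02] gap 0.0451 t 37.3 F [ 0.3 -0.8 -0. ]
shift total [0.27 0.12 8.82] rows 3 each [0.09  0.041 2.939]
turn [0.0005 0.002  0.    ] rows 1 each [0.0005 0.002  0.    ]
```

carry_out:
  plan:
    - [[0.3,0.1,1],[0,0,0]]
    - [[0,0,3],[0,0,0]]
    - [[0,0,2.5],[0,0,0]]
    - [[0,0,1.5],[0,0,0]]
    - [[0,0,0.8],[0,0,0]]
    - [[0,0,0],[0,0,0]]

```text
time_s: 38.05
tcp_pos: [0.5104, 0.2882, 0.0148]
orientation: [-180.0, -0.0, -175.7]
contact_force: [-0.3, 0.2, -0.6]
finger_gap: 0.0451
```

carry_out:
  plan:
    - [[0,0,0],[0,0,0]]
    - [[0,0,0],[0,0,0]]
    - [[0,0,0],[0,0,0]]
    - [[0,0,0],[0,0,0]]
  jaw: 1.0

```text
time_s: 38.55
tcp_pos: [0.5113, 0.2886, 0.0159]
orientation: [180.0, 0.1, -175.7]
contact_force: [-0.8, -0.6, 6.1]
finger_gap: 0.0227
```

carry_out:
  plan:
    - [[0,0,-2],[0,0,0]]
    - [[0,0,-4],[0,0,0]]
    - [[0,0,-4.5],[0,0,0]]
    - [[0,0,-4.5],[0,0,0]]
    - [[0,0,-4.5],[0,0,0]]
    - [[0,0,-4.5],[0,0,0]]
    - [[0,0,-3],[0,0,0]]
    - [[0,0,0],[0,0,0]]

```text
time_s: 39.55
tcp_pos: [0.5114, 0.2887, 0.2874]
orientation: [179.9, 0.3, -175.7]
contact_force: [0.3, -0.2, 0.4]
finger_gap: 0.023
```

```bash
python3 - <<'E'
from h import *
go(.669,.0485,.285)
E
```

```text
now [0.5114 0.2887 0.2874] [ 179.93    0.26 -175.69] gap 0.023 t 39.55 F [ 0.3 -0.2  0.4]
shift total [-13.9  -25.14   0.27] rows 8 each [-1.738 -3.142  0.034]
turn [0.0013 0.0046 0.    ] rows 1 each [0.0013 0.0046 0.    ]
```

carry_out:
  plan:
    - [[-1.5,-2.6,0],[0,0,0]]
    - [[-2.2,-3.9,0],[0,0,0]]
    - [[-2.3,-4.1,0],[0,0,0]]
    - [[-2.3,-4.1,0],[0,0,0]]
    - [[-2.3,-4.1,0],[0,0,0]]
    - [[-2.1,-4,0.2],[0,0,0]]
    - [[-1.2,-2.3,0],[0,0,0]]
    - [[0,0,0],[0,0,0]]

```text
time_s: 40.55
tcp_pos: [0.668, 0.0464, 0.2799]
orientation: [180.0, -0.2, -175.9]
contact_force: [-0.4, 0.9, -0.5]
finger_gap: 0.0229
```

carry_out:
  plan:
    - [[0,0,0],[0,0,0]]
    - [[0,0,0],[0,0,0]]
    - [[0,0,0],[0,0,0]]

```text
time_s: 40.92
tcp_pos: [0.6675, 0.0495, 0.2832]
orientation: [-180.0, 0.0, -175.6]
contact_force: [0.7, -0.3, -0.1]
finger_gap: 0.0227
```

carry_out:
  plan:
    - [[0,0,0],[0,0,0]]
    - [[0,0,0],[0,0,0]]
    - [[0,0,0],[0,0,0]]
    - [[0,0,0],[0,0,0]]
  jaw: 4.5

```text
time_s: 41.42
tcp_pos: [0.6679, 0.0484, 0.2829]
orientation: [-180.0, 0.0, -175.7]
contact_force: [-0.0, 0.0, 0.4]
finger_gap: 0.0451
```

```bash
python3 - <<'E'
from h import *
go(.574,.281,.1)
E
```

```text
now [0.6679 0.0484 0.2829] [-179.99    0.   -175.69] gap 0.0451 t 41.42 F [-0.   0.   0.4]
shift total [ 7.61 23.9  18.29] rows 8 each [0.952 2.988 2.286]
turn [-0.0001  0.     -0.    ] rows 1 each [-0.0001  0.     -0.    ]
```

carry_out:
  plan:
    - [[0.8,2.5,0],[0,0,0]]
    - [[1.2,3.8,0],[0,0,0]]
    - [[1.3,4.1,0],[0,0,0]]
    - [[1.3,4.1,3],[0,0,0]]
    - [[1.3,4.1,4],[0,0,0]]
    - [[1.1,3.4,4.5],[0,0,0]]
    - [[0.6,1.9,4.5],[0,0,0]]
    - [[0,0,2.3],[0,0,0]]

```text
time_s: 42.42
tcp_pos: [0.5705, 0.2833, 0.0971]
orientation: [-180.0, -0.2, -175.5]
contact_force: [-0.1, -0.9, -0.3]
finger_gap: 0.045
```

carry_out:
  plan:
    - [[0,0,0],[0,0,0]]
    - [[0,0,0],[0,0,0]]

```text
time_s: 42.68
tcp_pos: [0.5745, 0.2816, 0.1012]
orientation: [180.0, 0.1, -175.7]
contact_force: [0.5, 0.2, 0.7]
finger_gap: 0.045
```

```bash
python3 - <<'E'
from h import *
wch(); go(.574,.2805,.016)
E
```

```text
chunk [391. 176.] 967 [0.5467 0.3725 0.0295]
chunk [256. 202.] 913 [0.5735 0.2795 0.0294]
now [0.5751 0.2815 0.1017] [ 1.7996e+02  1.5000e-01 -1.7570e+02] gap 0.045 t 42.73 F [ 0.1 -0.7 -0.4]
shift total [ 0.14 -0.09  8.57] rows 3 each [ 0.046 -0.031  2.858]
turn [0.0007 0.0027 0.    ] rows 1 each [0.0007 0.0027 0.    ]
```

carry_out:
  plan:
    - [[0.1,-0.1,1],[0,0,0]]
    - [[0,0,3],[0,0,0]]
    - [[0,0,2.4],[0,0,0]]
    - [[0,0,1.4],[0,0,0]]
    - [[0,0,0.8],[0,0,0]]
    - [[0,0,0],[0,0,0]]

```text
time_s: 43.48
tcp_pos: [0.5733, 0.2798, 0.0138]
orientation: [-180.0, -0.0, -175.7]
contact_force: [-0.0, 0.4, 0.6]
finger_gap: 0.0452
```

carry_out:
  plan:
    - [[0,0,0],[0,0,0]]
    - [[0,0,0],[0,0,0]]
    - [[0,0,0],[0,0,0]]
    - [[0,0,0],[0,0,0]]
  jaw: 1.0

```text
time_s: 43.98
tcp_pos: [0.574, 0.2802, 0.0149]
orientation: [180.0, 0.1, -175.7]
contact_force: [-0.1, -0.4, 6.1]
finger_gap: 0.0225
```

carry_out:
  plan:
    - [[0,0,-2],[0,0,0]]
    - [[0,0,-4],[0,0,0]]
    - [[0,0,-4.5],[0,0,0]]
    - [[0,0,-4.5],[0,0,0]]
    - [[0,0,-4.5],[0,0,0]]
    - [[0,0,-4.5],[0,0,0]]
    - [[0,0,-3],[0,0,0]]
    - [[0,0,0],[0,0,0]]

```text
time_s: 44.98
tcp_pos: [0.5742, 0.2804, 0.2865]
orientation: [179.9, 0.3, -175.7]
contact_force: [0.5, -0.3, -0.7]
finger_gap: 0.0227
```

```bash
python3 - <<'E'
from h import *
go(.669,.0485,.285)
E
```

```text
now [0.5742 0.2804 0.2865] [ 179.93    0.27 -175.69] gap 0.0227 t 44.98 F [ 0.5 -0.3 -0.7]
shift total [ -7.71 -23.83   0.16] rows 7 each [-1.101 -3.405  0.023]
turn [0.0011 0.0046 0.    ] rows 1 each [0.0011 0.0046 0.    ]
```

carry_out:
  plan:
    - [[-0.8,-2.4,0],[0,0,0]]
    - [[-1.2,-3.7,0],[0,0,0]]
    - [[-1.3,-4,0],[0,0,0]]
    - [[-1.3,-4,0],[0,0,0]]
    - [[-1.3,-4,0],[0,0,0]]
    - [[-1.1,-3.5,0.1],[0,0,0]]
    - [[-0.7,-2.2,0],[0,0,0]]
    - [[0,0,0],[0,0,0]]

```text
time_s: 45.98
tcp_pos: [0.6679, 0.047, 0.2813]
orientation: [180.0, -0.1, -175.8]
contact_force: [-0.2, 0.4, 0.1]
finger_gap: 0.0227
```

carry_out:
  plan:
    - [[0,0,0],[0,0,0]]
    - [[0,0,0],[0,0,0]]
    - [[0,0,0],[0,0,0]]

```text
time_s: 46.35
tcp_pos: [0.6676, 0.0495, 0.2832]
orientation: [-180.0, 0.0, -175.6]
contact_force: [-0.6, -0.2, -0.7]
finger_gap: 0.0228
```

carry_out:
  plan:
    - [[0,0,0],[0,0,0]]
    - [[0,0,0],[0,0,0]]
    - [[0,0,0],[0,0,0]]
    - [[0,0,0],[0,0,0]]
  jaw: 4.5

```text
time_s: 46.85
tcp_pos: [0.6679, 0.0484, 0.2829]
orientation: [-180.0, 0.0, -175.7]
contact_force: [-0.6, 0.6, 0.0]
finger_gap: 0.0452
```

```bash
python3 - <<'E'
from h import *
go(.5467,.373,.1)
E
```

```text
now [0.6679 0.0484 0.2829] [-180.      0.   -175.69] gap 0.0452 t 46.85 F [-0.6  0.6  0. ]
shift total [ 9.65 33.28 18.29] rows 10 each [0.965 3.328 1.829]
turn [-0.0001  0.     -0.    ] rows 1 each [-0.0001  0.     -0.    ]
```

carry_out:
  plan:
    - [[0.9,3,0],[0,0,0]]
    - [[1.3,4.6,0],[0,0,0]]
    - [[1.5,5.2,0],[0,0,0]]
    - [[1.5,5.2,2],[0,0,0]]
    - [[1.5,5.2,3.5],[0,0,0]]
    - [[1.4,4.7,4.5],[0,0,0]]
    - [[1,3.5,4.5],[0,0,0]]
    - [[0.5,1.9,3.5],[0,0,0]]

```text
time_s: 47.85
tcp_pos: [0.5471, 0.3705, 0.1047]
orientation: [-180.0, -0.1, -175.6]
contact_force: [0.6, 0.6, 0.6]
finger_gap: 0.0449
```

carry_out:
  plan:
    - [[0,0,0],[0,0,0]]
    - [[0,0,0],[0,0,0]]
    - [[0,0,0],[0,0,0]]

```text
time_s: 48.22
tcp_pos: [0.5506, 0.3685, 0.109]
orientation: [179.9, 0.2, -175.8]
contact_force: [0.7, 0.4, 0.7]
finger_gap: 0.045
```

```bash
python3 - <<'E'
from h import *
wch(); go(.5467,.373,.016)
E
```

```text
chunk [264. 195.] 877 [0.5466 0.3729 0.0294]
now [0.5505 0.3685 0.1089] [ 179.93    0.19 -175.78] gap 0.0449 t 48.27 F [-0.6  0.4 -0.3]
shift total [0.38 0.47 9.29] rows 3 each [0.126 0.156 3.096]
turn [0.0012 0.0033 0.    ] rows 1 each [0.0012 0.0033 0.    ]
```

carry_out:
  plan:
    - [[0.4,0.5,1],[0,0,0]]
    - [[0,0,3],[0,0,0]]
    - [[0,0,3],[0,0,0]]
    - [[0,0,1.5],[0,0,0]]
    - [[0,0,0.8],[0,0,0]]
    - [[0,0,0],[0,0,0]]

```text
time_s: 49.02
tcp_pos: [0.5445, 0.3736, 0.0137]
orientation: [-180.0, -0.0, -175.7]
contact_force: [-0.3, 0.0, 0.5]
finger_gap: 0.0448
```

carry_out:
  plan:
    - [[0,0,0],[0,0,0]]
    - [[0,0,0],[0,0,0]]
    - [[0,0,0],[0,0,0]]
    - [[0,0,0],[0,0,0]]
  jaw: 1.0

```text
time_s: 49.52
tcp_pos: [0.5453, 0.3741, 0.015]
orientation: [180.0, 0.1, -175.7]
contact_force: [-0.5, 0.8, 5.2]
finger_gap: 0.0232
```

carry_out:
  plan:
    - [[0,0,-2],[0,0,0]]
    - [[0,0,-4],[0,0,0]]
    - [[0,0,-4.5],[0,0,0]]
    - [[0,0,-4.5],[0,0,0]]
    - [[0,0,-4.5],[0,0,0]]
    - [[0,0,-4.5],[0,0,0]]
    - [[0,0,-3],[0,0,0]]
    - [[0,0,0],[0,0,0]]

```text
time_s: 50.52
tcp_pos: [0.5454, 0.3741, 0.2866]
orientation: [179.9, 0.3, -175.7]
contact_force: [-0.3, 0.8, -0.6]
finger_gap: 0.0229
```

```bash
python3 - <<'E'
from h import *
go(.669,.0485,.285)
E
```

```text
now [0.5454 0.3741 0.2866] [ 179.89    0.27 -175.69] gap 0.0229 t 50.52 F [-0.3  0.8 -0.6]
shift total [ -9.88 -33.4    0.14] rows 9 each [-1.097 -3.711  0.015]
turn [0.0019 0.0048 0.    ] rows 1 each [0.0019 0.0048 0.    ]
```

carry_out:
  plan:
    - [[-0.9,-3,0],[0,0,0]]
    - [[-1.4,-4.5,0],[0,0,0]]
    - [[-1.5,-5,0],[0,0,0]]
    - [[-1.5,-5,0],[0,0,0]]
    - [[-1.5,-5,0],[0,0,0]]
    - [[-1.4,-4.9,0],[0,0,0]]
    - [[-1,-3.7,0.1],[0,0,0]]
    - [[-0.6,-2.3,0],[0,0,0]]

```text
time_s: 51.52
tcp_pos: [0.667, 0.0459, 0.2805]
orientation: [180.0, -0.2, -175.8]
contact_force: [0.4, 0.8, -0.8]
finger_gap: 0.0232
```

carry_out:
  plan:
    - [[0,0,0],[0,0,0]]
    - [[0,0,0],[0,0,0]]
    - [[0,0,0],[0,0,0]]

```text
time_s: 51.9
tcp_pos: [0.6668, 0.0495, 0.2829]
orientation: [180.0, -0.0, -175.6]
contact_force: [-0.2, 0.2, -0.2]
finger_gap: 0.023
```

carry_out:
  plan:
    - [[0,0,0],[0,0,0]]
    - [[0,0,0],[0,0,0]]
    - [[0,0,0],[0,0,0]]
    - [[0,0,0],[0,0,0]]
  jaw: 4.5

```text
time_s: 52.4
tcp_pos: [0.6672, 0.048, 0.2828]
orientation: [-180.0, 0.0, -175.7]
contact_force: [-0.5, -0.1, 0.6]
finger_gap: 0.0449
```

carry_out:
  plan:
    - [[1,0,-1],[0,0,0]]
    - [[2,0,-2],[0,0,0]]
    - [[4,0,-2],[0,0,0]]
    - [[4,0,0],[0,0,0]]
    - [[4,0,0],[0,0,0]]
    - [[3,0,0],[0,0,0]]
    - [[2,0,0],[0,0,0]]
    - [[0,0,0],[0,0,0]]

```text
time_s: 53.4
tcp_pos: [0.4664, 0.0329, 0.3342]
orientation: [-180.0, 0.1, -175.7]
contact_force: [1.2, -0.2, -0.2]
finger_gap: 0.045
```

```bash
python3 - <<'E'
from h import *
F,W=cloud('top','pics/t15.png'); F2,W2=cloud('scene','pics/s15.png')
cv2.imwrite('pics/j15.png',np.hstack([cv2.resize(F[90:250,120:290],(400,400)),cv2.resize(F2[150:310,180:340],(400,400))]))
for n,w in(('top',W),('scene',W2)):
    P=w.reshape(-1,3)
    b=(P[:,0]>.6)&(P[:,0]<.75)&(P[:,1]>-.03)&(P[:,1]<.13)
    m=b&(P[:,2]>.257)&(P[:,2]<.268); print(n,'rim',m.sum(),circ(P[m]),np.median(P[m,2]))
    L=P[(np.abs(P[:,0]-.61)<.04)&(np.abs(P[:,1]-.16)<.03)&(P[:,2]>.155)]; print('tip',len(L),np.median(L,0))
go(.58,.16,.25)
E
```

```text
top rim 215 (array([0.66705492, 0.05127058]), np.float64(0.026170276138167223)) 0.26186560316935437
tip 0 [nan nan nan]
scene rim 249 (array([0.67090783, 0.05018063]), np.float64(0.027241392467355022)) 0.2613899176558802
tip 76 [0.61875944 0.16203678 0.16608799]
now [0.4681 0.0328 0.3335] [-1.7998e+02  1.1000e-01 -1.7571e+02] gap 0.0453 t 53.5 F [ 0.3 -0.3 -0.3]
shift total [-12.1   11.85   8.36] rows 5 each [-2.419  2.37   1.673]
turn [-0.0004  0.0019 -0.    ] rows 1 each [-0.0004  0.0019 -0.    ]
  return _methods._mean(a, axis=axis, dtype=dtype,
  ret = um.true_divide(
```

View pics/j15.png

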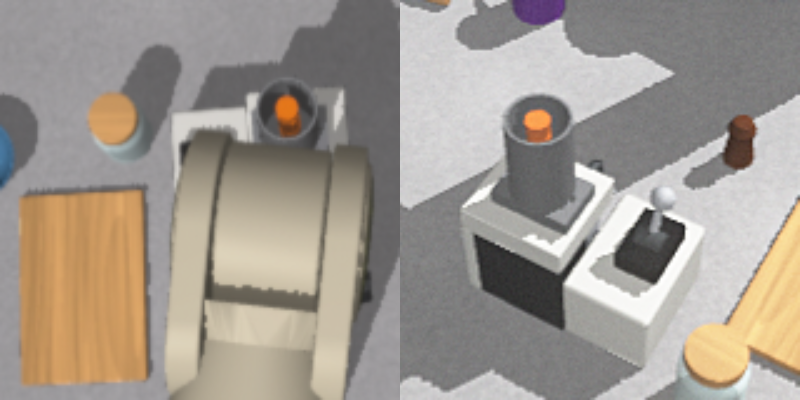

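Chunks appear stacked in the cup, top near rim level. Look more closely.

```bash
python3 - <<'E'
from h import *
z=cloud('scene'); F,W=z
hsv=cv2.cvtColor(F,cv2.COLOR_BGR2HSV); m=cv2.inRange(hsv,(3,150,90),(18,255,255))>0
m&=(np.abs(W[...,0]-.669)<.05)&(np.abs(W[...,1]-.05)<.05)&(W[...,2]>.15)
q=W[m]; print(len(q),np.round(np.percentile(q[:,2],[2,25,50,75,98]),4)); t=q[q[:,2]>np.percentile(q[:,2],98)-.006]; print(np.median(t,0))
cv2.imwrite('pics/s16.png',cv2.resize(F[180:240,215:265],(500,600),interpolation=cv2.INTER_CUBIC))
F,W=cloud('wrist','pics/w16.png')
E
```

```text
107 [0.239  0.2538 0.2601 0.2618 0.2635]
[0.67193141 0.04964744 0.26133477]
```

View pics/s16.png

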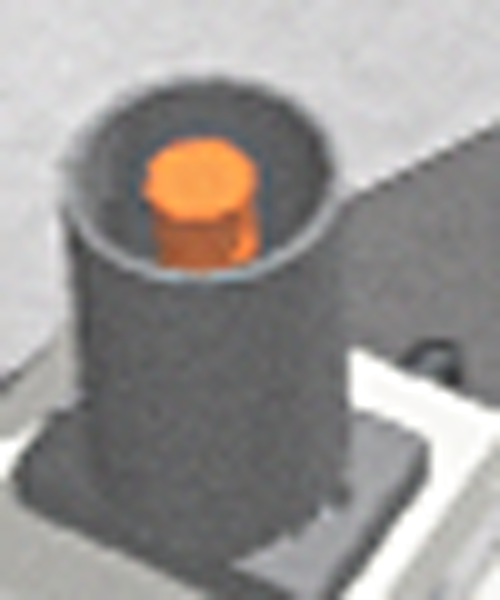

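View pics/w16.png

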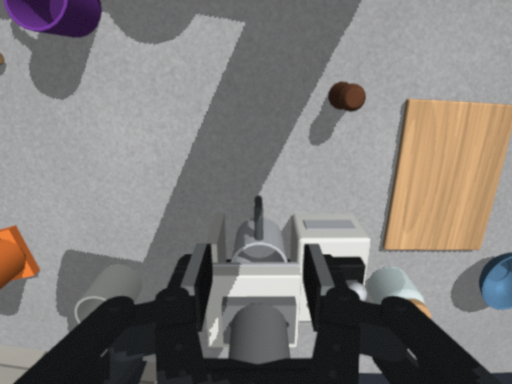

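Five chunks stand stacked: top at z≈0.2615, so the highest chunk's centre is ≈0.112 in the hopper frame (limit 0.122) and all are inside. Board empty. Now the lever.

carry_out:
  plan:
    - [[0,3,1],[0,0,0]]
    - [[-1.5,3,2],[0,0,0]]
    - [[-2,3,3],[0,0,0]]
    - [[-2,2.5,3],[0,0,0]]
    - [[-2,0.4,3],[0,0,0]]
    - [[-1.2,0,1.5],[0,0,0]]
    - [[0,0,0],[0,0,0]]
    - [[0,0,0],[0,0,0]]
  jaw: 0

```text
time_s: 54.6
tcp_pos: [0.5458, 0.1577, 0.1987]
orientation: [-180.0, 0.0, -175.7]
contact_force: [0.2, -0.2, -0.6]
finger_gap: -0.0004
```

```bash
python3 - <<'E'
from h import *
F,W=cloud('scene','pics/s17.png'); cv2.imwrite('pics/s17z.png',cv2.resize(F[150:310,190:340],(600,600),interpolation=cv2.INTER_CUBIC))
P=W.reshape(-1,3); L=P[(np.abs(P[:,0]-.62)<.025)&(np.abs(P[:,1]-.16)<.025)&(P[:,2]>.155)]; print(L.min(0),L.max(0))
go(.572,.160,.148)
E
```

```text
[0.5950019  0.13522704 0.15540993] [0.62747106 0.17409282 0.6573951 ]
now [0.5459 0.1578 0.1991] [ 1.8000e+02  1.0000e-01 -1.7572e+02] gap -0.0003 t 54.65 F [ 0.2 -0.1  0.7]
shift total [-2.61  0.03  5.11] rows 2 each [-1.306  0.015  2.557]
turn [0.     0.0017 0.    ] rows 1 each [0.     0.0017 0.    ]
```

View pics/s17z.png

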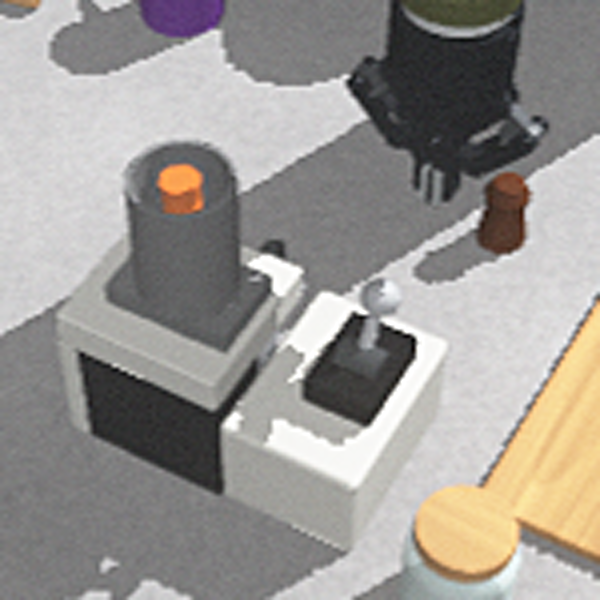

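carry_out:
  plan:
    - [[-1.3,0.3,0],[0,0,0]]
    - [[-0.9,0.2,2],[0,0,0]]
    - [[0,0,2],[0,0,0]]
    - [[0,0,1.1],[0,0,0]]
    - [[0,0,0],[0,0,0]]
    - [[0,0,0],[0,0,0]]

```text
time_s: 55.4
tcp_pos: [0.5677, 0.1648, 0.1477]
orientation: [180.0, 0.1, -175.7]
contact_force: [0.3, 0.4, 0.9]
finger_gap: 0.0001
```

carry_out:
  plan:
    - [[-1,0,0],[0,0,0]]
    - [[-1,0,0],[0,0,0]]
    - [[-1,0,0],[0,0,0]]
    - [[-1,0,0],[0,0,0]]
    - [[-0.7,0,0],[0,0,0]]
    - [[0,0,0],[0,0,0]]
    - [[0,0,0],[0,0,0]]

```text
time_s: 56.28
tcp_pos: [0.6142, 0.1682, 0.1465]
orientation: [-180.0, 0.0, -175.7]
contact_force: [0.6, 0.2, -0.5]
finger_gap: -0.0002
```

```bash
python3 - <<'E'
from h import *
F,W=cloud('scene','pics/s18.png'); cv2.imwrite('pics/s18z.png',cv2.resize(F[150:310,190:340],(600,600),interpolation=cv2.INTER_CUBIC))
go(.64,.167,.148)
E
```

```text
now [0.6141 0.1682 0.1466] [-1.7999e+02  1.0000e-02 -1.7569e+02] gap 0.0001 t 56.33 F [ 0.6 -0.3 -0.4]
shift total [-2.58 -0.31 -0.14] rows 1 each [-2.579 -0.311 -0.141]
turn [-0.0002  0.0001 -0.    ] rows 1 each [-0.0002  0.0001 -0.    ]
```

View pics/s18z.png

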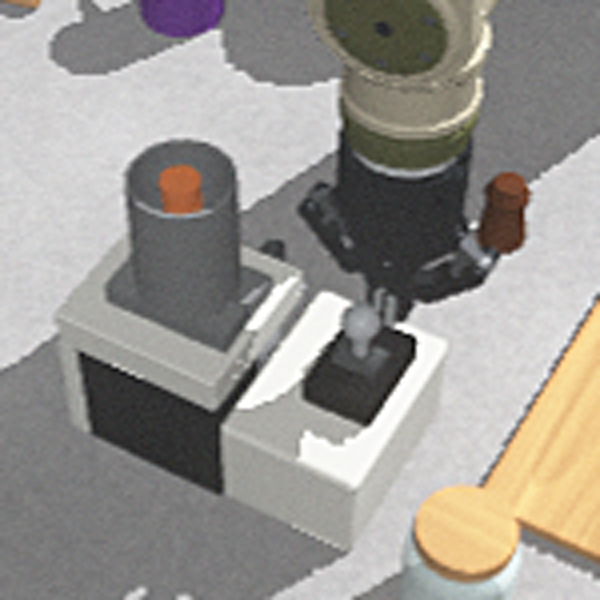

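carry_out:
  plan:
    - [[-0.8,0,0],[0,0,0]]
    - [[-0.8,0,0],[0,0,0]]
    - [[-0.4,0,0],[0,0,0]]
    - [[0,0,0],[0,0,0]]

```text
time_s: 56.82
tcp_pos: [0.6344, 0.1697, 0.1463]
orientation: [-180.0, 0.0, -175.7]
contact_force: [-0.7, -0.3, -0.2]
finger_gap: 0.0006
```

```bash
python3 - <<'E'
from h import *
F,W=cloud('scene','pics/s19.png'); cv2.imwrite('pics/s19z.png',cv2.resize(F[150:310,190:340],(600,600),interpolation=cv2.INTER_CUBIC))
P=W.reshape(-1,3); L=P[(P[:,0]>.62)&(P[:,0]<.70)&(np.abs(P[:,1]-.165)<.02)&(P[:,2]>.15)&(P[:,2]<.18)]; print(len(L),L.min(0),np.median(L,0),L.max(0))
E
```

```text
157 [0.62770688 0.15017687 0.1512085 ] [0.65637238 0.16898766 0.16585488] [0.67443416 0.18328713 0.17997821]
```

View pics/s19z.png

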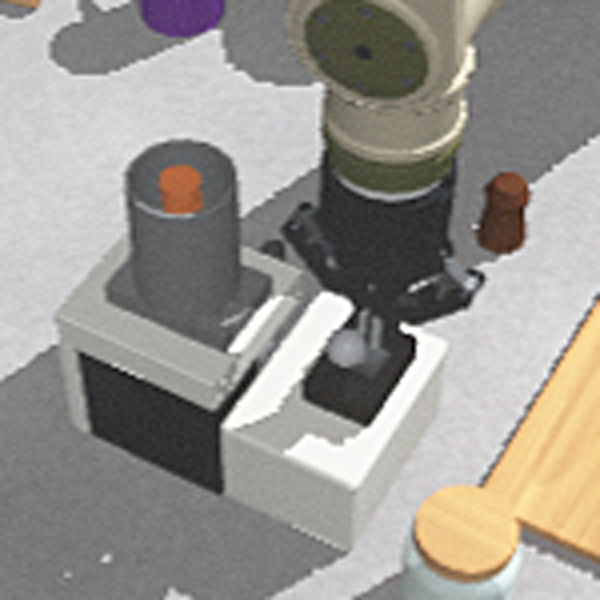

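carry_out:
  plan:
    - [[-0.3,0,0],[0,0,0]]
    - [[0,0,0],[0,0,0]]
    - [[0,0,0],[0,0,0]]

```text
time_s: 57.25
tcp_pos: [0.6353, 0.1698, 0.1465]
orientation: [-180.0, -0.2, -175.7]
contact_force: [-5.2, -0.1, 2.0]
finger_gap: -0.0001
```

carry_out:
  plan:
    - [[-0.2,0,0],[0,0,0]]
    - [[0,0,0],[0,0,0]]
    - [[0,0,0],[0,0,0]]

```text
time_s: 57.62
tcp_pos: [0.6356, 0.1698, 0.1464]
orientation: [-180.0, -0.4, -175.7]
contact_force: [-9.1, -0.8, 3.4]
finger_gap: 0.0001
```

At the end stop. Retreat and verify.

carry_out:
  plan:
    - [[0.8,0,0],[0,0,0]]
    - [[2,0,0],[0,0,0]]
    - [[3,0,0],[0,0,0]]
    - [[3,0,-2],[0,0,0]]
    - [[4,0,-4],[0,0,0]]
    - [[4,0,-4],[0,0,0]]
    - [[2,0,-4],[0,0,0]]
    - [[0,0,0],[0,0,0]]

```text
time_s: 58.62
tcp_pos: [0.4524, 0.1564, 0.291]
orientation: [180.0, 0.5, -175.7]
contact_force: [0.9, -0.3, -0.6]
finger_gap: -0.0002
```

carry_out:
  plan:
    - [[0,-3,-2],[0,0,0]]
    - [[0,-4,0],[0,0,0]]
    - [[0,-4.5,0],[0,0,0]]
    - [[0,-4.5,0],[0,0,0]]
    - [[0,-4.5,0],[0,0,0]]
    - [[0,-4,0],[0,0,0]]
    - [[0,-2,0],[0,0,0]]
    - [[0,0,0],[0,0,0]]

```text
time_s: 59.62
tcp_pos: [0.4718, -0.1098, 0.3057]
orientation: [180.0, -0.0, -175.9]
contact_force: [0.5, -1.2, 0.1]
finger_gap: -0.0001
```

```bash
python3 - <<'E'
from h import *
F,W=cloud('top','pics/t20.png'); F2,W2=cloud('scene','pics/s20.png')
cv2.imwrite('pics/j20.png',np.hstack([cv2.resize(F[90:250,120:290],(400,400)),cv2.resize(F2[150:310,180:340],(400,400))]))
for n,w,f in(('top',W,F),('scene',W2,F2)):
    P=w.reshape(-1,3); S=cv2.cvtColor(f,cv2.COLOR_BGR2HSV).reshape(-1,3)[:,1]
    b=(P[:,0]>.6)&(P[:,0]<.75)&(P[:,1]>-.03)&(P[:,1]<.13)&(S<120)&(np.hypot(P[:,0]-.669,P[:,1]-.049)>.02)
    m=b&(P[:,2]>.257)&(P[:,2]<.268); print(n,'rim',m.sum(),circ(P[m]),np.median(P[m,2]))
    L=P[(np.abs(P[:,0]-.64)<.05)&(np.abs(P[:,1]-.165)<.03)&(P[:,2]>.14)&(P[:,2]<.19)]; print('lever',len(L),np.round(np.median(L,0),3),L.max(0))
    J=P[(P[:,0]>.57)&(P[:,0]<.612)&(np.abs(P[:,1]-.045)<.045)&(P[:,2]>.08)&(P[:,2]<.097)]; print('jug front rim',len(J),J.min(0) if len(J) else '', circ(J) if len(J)>20 else '')
print(bot.observe()['tcp_pos'],bot.observe()['time_s'])
E
```

```text
top rim 133 (array([0.66745644, 0.05118403]), np.float64(0.03191748595454313)) 0.26211609840829153
lever 76 [0.656 0.164 0.165] [0.66896582 0.17706629 0.17464034]
jug front rim 64 [0.57042591 0.01475165 0.08105354] (array([0.6021709 , 0.04614738]), np.float64(0.021805376415596336))
scene rim 177 (array([0.67067588, 0.04998103]), np.float64(0.03167313778422766)) 0.2613810021251707
lever 86 [0.665 0.166 0.165] [0.67409563 0.17519154 0.17231516]
jug front rim 2 [0.57218396 0.04103585 0.08477447] 
[ 0.47144876 -0.1081493   0.30615933] 59.725
```

View pics/j20.png

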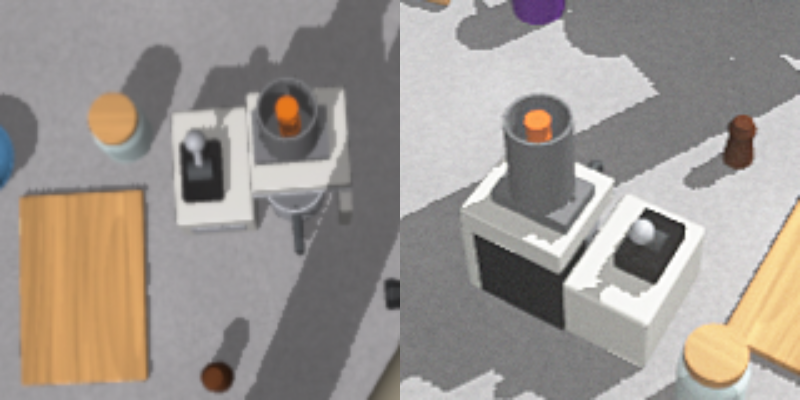

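```bash
python3 - <<'E'
from h import *
F,W=cloud('top'); P=W.reshape(-1,3)
H=P[(P[:,0]>.5)&(P[:,0]<.575)&(np.abs(P[:,1]-.042)<.03)&(P[:,2]>.05)&(P[:,2]<.1)]; print('handle',len(H),H.min(0),np.median(H,0))
J=P[(P[:,0]>.575)&(P[:,0]<.62)&(np.abs(P[:,1]-.045)<.045)&(P[:,2]>.085)&(P[:,2]<.096)]; print('rim',len(J),J.min(0))
d=np.hypot(J[:,0]-.6298,J[:,1]-.0465); print(np.round(np.percentile(d,[5,50,95]),4))
E
```

```text
handle 43 [0.54576667 0.0380072  0.06326582] [0.55859925 0.04135833 0.08044111]
rim 41 [0.57618115 0.01479944 0.08508678]
[0.0359 0.0389 0.0446]
```

Handle end at x 0.546 (expected 0.546) and rim about 39 mm around the bay point, so the jug is home. Handing in.

```bash
python3 -c "
from bench import bot
print(bot.sign_off())"
```

```text
the job is handed in; nothing more can be done
None
```

The juicer is set up and switched on, and the job was handed in at about 60 s of the 210 s allowed. Sign-off returned no verdict, so this rests on my own camera and force checks.

- **Hopper:** seated on its pegs. The rim is at z ≈ 0.262 m and the foot was square to the juicer within about 0.5° when I let go. The cameras put its centre within about 2–3 mm of the seat; top and scene differ by about 3 mm, in line with the calibration.
- **Jug:** slid in by its handle until it touched the back wall. The handle end measured x = 0.546 m, as expected, and the rim is centred on the bay point.
- **Chunks:** all five are in the hopper and the board is empty. One was knocked aside partway through and was measured afresh before picking. They landed as an upright stack, so the top chunk's centre is about 0.112 m up the hopper, against a limit of 0.122 m. I left the stack alone.
- **Lever:** pushed to its end stop. The tip moved about 48 mm, and it was still fully over after the arm withdrew.

The other kitchen things look untouched in the pictures, and no check failed. The last jug rim circle fit came out wrong because the head hides most of the rim, so I relied on the handle position and rim distance instead.

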